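# Load the board into the test fixture and latch its lid

## Robot

A 6-joint arm with a two-finger parallel gripper is mounted at the origin on a cart in front of the work surface, level with it; the furniture and walls round the work are solid. World frame = base frame: x ahead of the robot, y to its left, z up, the work surface at z = 0. Lengths are in m, angles in degrees, forces in N, time in s.
With the tool pointing down it reaches from about 0.4 to 0.825 m from the base axis. Payload 7 kg.
Tool frame: the origin (TCP) lies between the finger pads; the fingertips stand 19 mm ahead of it and the grasp point (between the pads) is the TCP; x points along the fingers, y is the direction in which the jaws open and shut, and the axes are right-handed (so a half turn about x gives the same grasp; the last joint's range is limited). The gripper opens to 88 mm and grips with 3 to 60 N. Pads are 19 mm wide; open, the fingers measure 130 mm over their backs; the gripper's body (78 mm by 193 mm) begins 47 mm behind the grasp point.
Start: joints at [16.507, 20.546, 0.682, 0, -70.136, -16.507], TCP at [0.675, -0, 0.218] pointing down, gripper open.
Joint ranges: [-176.03, 176.03], [-82.01, 121.73], [-58.28, 71.71], [-173.87, 95.51], [-174.79, -0.11], [-173.66, 173.66]. Speed limits (degrees/s): [136.94, 136.94, 172.46, 180, 180, 180].

## Interface

Orientations are given as [roll, pitch, yaw] about the fixed x, y, z axes, in that order (R = Rz(yaw) Ry(pitch) Rx(roll)).
In Python, from plant import r gives the robot as it stands.
- The arm moves only by the tool send_rows, never from a script. Its argument "plan" is a list of rows, each a list of 2 entries, a list of its own where there are three numbers: the shift along the tool's x, y, z scaled (see below), then the turn, a rotation vector about the tool's x, y, z scaled (see below). A call has exactly 5 rows; each row is the pose to reach, as a shift and turn from the pose measured when the call began, along the tool's axes at that moment; what a row does not reach only later rows make up. The controller multiplies each number of a shift by 0.15 m and each number of a turn by pi/4 rad. A row lasts 1/10 s, in which the tool goes at most 50 mm and 8.59 degrees, less where a joint would pass 70% of its speed; a pose out of reach is approached as far as the arm can. A call with a number of a shift or a turn outside -1 to 1 is refused whole. A call with a gripper value outside its range is refused whole. "jaw" is the opening, from -1 (shut) to 1 (fully open), so that 0 is half open, set as the call begins (left out, the last holds). The fingers move at their own pace and stop on an object; "force" is the grip in N (left out, the last holds). Time passes only in rows, so rows that repeat a pose let the fingers close, or fill a call up. It gives the time, the measured TCP pose, the force and the opening at its end, in the units of the state.
- r.get_state(): the state, without advancing time (a new reading comes with each control period).
- r.capture(name): name is "scene" or "side" or "wrist"; returns a dict with "color" (480x640x3 uint8, red, green, blue), "range_z" (480x640 float32, m along the optical axis (not along the pixel's ray), 0 where there is no reading), "mtx" (3x3 intrinsics, pixels), "pose" (4x4, takes a point from camera to world coordinates). Camera axes: x right, y down, z forward; pixel columns grow to the right and rows downward; lengths in m; the calibration is good to about 2 mm. A picture is of the moment at which its call begins.
- r.close_job(): hands the job in, once; it reports no verdict.
Trained networks look in a picture, given as the dict that the camera call returned (one of the last four; its "shot" number tells which), for a name from the list of things; names that differ only in an ending like _2 or _b are one class to them, and where a whole thing is asked for, a point or a joint stands for the part that bears it (a point fixed in the world has none). Each returns a list of dicts, best first, with "score" (0 to 1); they miss things now and then, are a little off and sometimes report something else, mostly with a low value. They report only what shows in the picture. A call takes as long as a camera call.
- r.find_in(picture, target): "uv" ([column, row] in pixels, amid what is visible of it).
- r.trace(picture, target): "mask" (480x640 bool, what is visible of it) and "uv" ([column, row] in pixels, amid what is visible of it).
The state is a dict: "time_s": time; "joints": joint angles; "qd": joint speeds; "joint_torque": joint torques, N m; "tcp_pos": TCP position; "eef_rot": TCP orientation; "contact_force": force on the tool from outside, world axes, zero at the start; "moment": the same for the moment, N m; "gripper_width": finger opening in m.
Only numpy, scipy, OpenCV 4.12 (cv2) and the standard library are available. Lean on these libraries where they do the work, as an engineer would, in place of code of your own. Each camera call takes 0.05 s, during which the arm holds its last target. There are 200 camera calls.

## Task

Get the long circuit board ready for testing: lay it component side up in the open test fixture, its blower at the hinge end, flat between the guide posts. Then swing the lid down over it and press it fully home, so that the spring catch snaps over the lid's edge and holds it shut by itself. Leave the other things on the bench where they lie.

Things in the scene. Friction and masses are not known exactly. Their poses are not given: they have to be found in the camera images.
- board: long dark circuit board, 75 x 210 x 20 mm, 0.26 kg, loose on the bench left of the fixture, component side up. Origin: centre of its outline, 2 mm below its underside; board 2 mm thick; z out of the component side, long side along y. Its square grey blower with a round black intake (62 x 55 mm, top 13 mm above the origin) is at its -y end
- board_grip (a point): top of the finned aluminium heatsink fixed on the board: 40 mm wide along board x, reaching 30 mm towards board +y and 10 mm towards -y; its top is 20 mm, the parts beside it at most 8 mm above the board's origin. Handiest place to pinch the board, across board x; the balance point is about 38 mm from here towards the blower. Axes as the board's
- board_blower (a point): centre of the blower, on the underside of the board, at board (-4, -77, +2) mm
- board_plain_end (a point): near the other end of the board, on the underside, at board (0, +95, +2) mm
- fixture: grey clamshell test fixture, 124 x 266 mm, fixed on the bench; its grey top plate is 34 mm above the bench. Origin: on its underside, below the middle of the nest; long side along its y; lid hinge at its +y end, spring catch at its -y end
- nest (a point): where the board's origin belongs when clamped, 36 mm above the bench (spring probes hold it 4 mm higher until the lid presses it); the board's x and y then point opposite to the fixture's. Eight black guide posts round the nest, 8 mm thick, tapered tips up to 56 mm above the bench, leave the board 2 mm of play each way. Axes as the fixture's
- nest_blower_end (a point): the place in the nest for point board_blower (2 mm lower than it), at fixture (+4, +77, +36) mm
- nest_plain_end (a point): the place in the nest for point board_plain_end (2 mm lower than it), at fixture (0, -95, +36) mm
- lid (a joint): angle of the fixture's lid: 0 = shut, 1.57 = upright; stiff hinge, it stays where left when near upright. The lid is a grey frame 110 mm wide, 8 mm thick, its free edge 260 mm from the hinge axis, with openings over the blower and the heatsink, and four white pushers, 18 mm long, underneath that press on the bare board
- lid_hinge (a point): centre of the hinge axis, which runs along fixture x, at fixture (0, +130, +62) mm
- lid_edge (a point): point on the outer (upper) face of the lid in the middle of the flat aluminium bar at its free edge, 244 mm from the hinge axis; the bar is 110 x 32 mm; z axis out of the outer face, y axis towards the hinge
- catch (a joint): angle of the steel spring catch at the free end of the fixture: 0 = sprung upright, where it holds the lid; up to 0.3 = pushed outwards
- catch_nose (a point): tip of the 30 mm wide nose of the catch, 68 mm above the fixture's underside; it snaps over the end of the lid when that is pressed down; above it the catch reaches to 96 mm. Press on the lid clear of it
- driver_red: red screwdriver lying behind the fixture, 135 mm, a bystander
- flux_pot: small round pot behind the fixture, 43 mm across, a bystander
- side_cutters: red side cutters, 125 mm, a bystander
- marker_pen: white marker pen lying at the front of the bench, 127 mm, a bystander

How it is judged:
By the outcome, as a careful person would: the job done as asked, in the order asked, and still so for the second after the job is handed in, with the robot touching nothing.
It also fails if it takes over 72 s, if anything falls off the work surface, if the arm or the gripper's body presses on something with over 40 N, if the wrist force passes 120 N, or if a joint passes its speed limit or range.

## Working session

There is one attempt and no reset: what is moved stays moved. The work goes in short steps, Python scripts to look and compute and a tool call to move; the robot and the scene stay as the last step left them, time stands still between calls to the robot, and variables do not carry over. Pictures are saved under pics/ and viewed, about 8 in all and at most 12, crops included, and the job is handed in when it is done.

Besides the shell and the picture viewer there is one more tool, called after "Call:" as name(argument=value, ...), one argument or row to a line, values as JSON. send_rows: Moves the arm, as the interface text tells. Its arguments: {"type":"object","properties":{"plan":{"type":"array"},"jaw":{"type":"number"},"force":{"type":"number"}},"required":["plan"]}

```bash
ls; mkdir -p pics
cat > h.py <<'E'
import numpy as np, cv2
from scipy.spatial.transform import Rotation as R
from plant import r
def cloud(p):
    z=p["range_z"]; K=p["mtx"]; v,u=np.mgrid[:480,:640]
    P=np.stack([(u-K[0,2])/K[0,0]*z,(v-K[1,2])/K[1,1]*z,z,np.ones_like(z)],-1)@np.array(p["pose"]).T
    P=P[...,:3]; P[z<=0]=np.nan
    return P
def save(p,n): cv2.imwrite("pics/"+n,p["color"][...,::-1])
def move(target_p,target_rpy):
    "shift/turn in scaled units from the present pose to target"
    s=r.get_state(); A=R.from_euler('xyz',s["eef_rot"],degrees=True)
    B=R.from_euler('xyz',target_rpy,degrees=True)
    d=A.inv().apply(np.array(target_p)-s["tcp_pos"])
    t=(A.inv()*B).as_rotvec()
    print("dist",np.linalg.norm(d).round(4),"shift",(d/.15).round(4).tolist(),"turn",(t/(np.pi/4)).round(4).tolist(), "deg",np.degrees(np.linalg.norm(t)).round(1))
E
python3 - <<'E'
from h import *
print(r.get_state())
for c in ("scene","side"):
    p=r.capture(c); save(p,c+"0.png"); P=cloud(p)
    np.save(c+"0.npy",P); 
    print(c,np.array(p["pose"]).round(3).tolist(),p["mtx"].tolist())
    for t in ("board","board_grip","board_blower","board_plain_end","fixture","nest","lid_edge","lid_hinge","catch_nose"):
        for d in r.find_in(p,t)[:2]:
            u,v=map(int,d["uv"]); print(t,round(d["score"],2),u,v,P[v,u].round(3))
E
```

```text
pics
{'time_s': 0.0, 'joints': array([ 1.65061998e+01,  2.05911151e+01,  6.32882882e-01, -1.98045242e-02,
       -7.01350788e+01, -1.65070789e+01]), 'qd': array([-0.02131821,  0.03996788, -0.04705556,  0.05998655,  0.0315708 ,
        0.06210762]), 'joint_torque': array([-8.00930356e-04, -5.82726967e+01,  2.93058443e+01,  6.99745238e+00,
        6.93249181e-03, -2.06530804e-04]), 'tcp_pos': array([ 6.74493554e-01, -3.95256979e-05,  2.17320531e-01]), 'eef_rot': array([  95.22508875,   89.90484918, -174.78253514]), 'contact_force': array([0.08176475, 0.40507376, 0.18061253]), 'moment': array([ 0.04333384, -0.02857102, -0.02055108]), 'gripper_width': 0.0875803332377189}
scene [[-0.821, -0.417, 0.39, 0.044], [-0.571, 0.593, -0.568, 0.913], [0.006, -0.689, -0.725, 0.94], [0.0, 0.0, 0.0, 1.0]] [[577.7433175608035, 0.0, 316.0887223416564], [0.0, 577.7433175608035, 236.73397863183996], [0.0, 0.0, 1.0]]
board 0.66 245 318 [0.533 0.444 0.009]
board_grip 0.87 247 319 [0.528 0.444 0.008]
board_blower 0.63 243 318 [0.541 0.442 0.   ]
board_plain_end 0.71 243 317 [0.541 0.442 0.003]
fixture 0.97 3
[... 364 characters left out ...]
0.817, 0.949], [0.0, 0.0, 0.0, 1.0]] [[590.7032323287463, 0.0, 317.171832396914], [0.0, 590.7032323287463, 228.3510037490901], [0.0, 0.0, 1.0]]
board 0.83 383 349 [0.545 0.446 0.004]
board_grip 0.6 389 347 [0.535 0.449 0.008]
board_blower 0.67 384 346 [0.539 0.441 0.002]
board_plain_end 0.62 384 347 [0.541 0.443 0.002]
fixture 0.83 331 185 [0.542 0.265 0.255]
fixture 0.68 256 282 [0.674 0.227 0.023]
nest 0.7 327 188 [0.545 0.259 0.243]
lid_edge 0.71 356 184 [0.386 0.114 0.003]
lid_edge 0.15 247 228 [0.63  0.098 0.002]
lid_hinge 0.84 328 188 [0.547 0.265 0.25 ]
lid_hinge 0.71 394 208 [0.359 0.211 0.011]
catch_nose 0.58 287 135 [ 0.473 -0.016  0.078]
catch_nose 0.17 330 190 [0.543 0.264 0.242]
```

View pics/scene0.png

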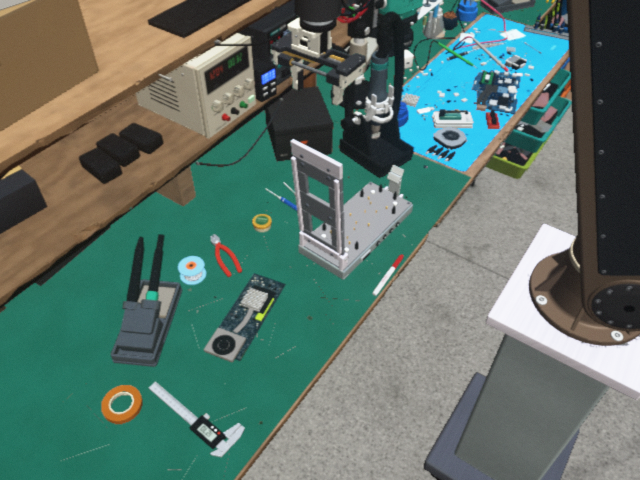

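View pics/side0.png

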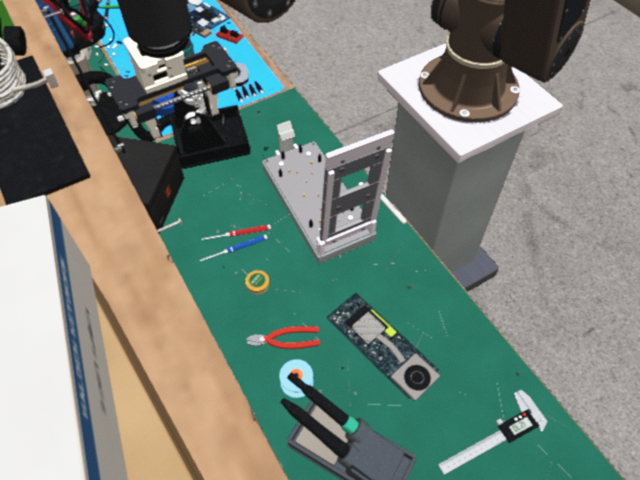

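The scene view shows the board at about (245,318) with the blower at its lower-left, far from the fixture (world +y). The lid is upright at about (322,200) and the catch is at (396,179). Next I fit both poses from the clouds.

Run:
```python
from h import *
Ps=[]
for c in ("scene","side"):
    p=r.capture(c); P=cloud(p); hsv=cv2.cvtColor(p["color"],cv2.COLOR_RGB2HSV)
    m=r.trace(p,"board"); print(c,[ (round(d["score"],2),d["mask"].sum()) for d in m][:2])
    B=P[m[0]["mask"]]; B=B[~np.isnan(B).any(1)]
    ok=(np.abs(B[:,:2]-np.median(B[:,:2],0))<.15).all(1)&(B[:,2]>-.01)&(B[:,2]<.03); B=B[ok]
    print(" board z pct",np.percentile(B[:,2],[2,10,50,90,98]).round(4))
    print(" rect",cv2.minAreaRect(B[:,:2].astype(np.float32)*1000))
    hs=B[(B[:,2]>.0165)]; print(" hs n",len(hs),hs.mean(0).round(4), cv2.minAreaRect(hs[:,:2].astype(np.float32)*1000) if len(hs)>5 else '')
    bl=B[(B[:,2]>.0105)&(B[:,2]<.0155)]; print(" blower n",len(bl),np.median(bl,0).round(4))
    m=r.trace(p,"fixture"); print([ (round(d["score"],2),d["mask"].sum()) for d in m][:3])
    F=P.reshape(-1,3); F=F[(F[:,0]>.3)&(F[:,0]<.65)&(F[:,1]>-.1)&(F[:,1]<.35)]
    T=F[(F[:,2]>.029)&(F[:,2]<.039)]; print(" top n",len(T),np.median(T[:,2]),cv2.minAreaRect(T[:,:2].astype(np.float32)*1000))
    H=F[F[:,2]>.09]; print(" lid n",len(H),"max z",H[:,2].max() if len(H) else 0)
    L=F[(F[:,2]>.12)&(F[:,1]>.15)]; print(" lid rect",cv2.minAreaRect(L[:,:2].astype(np.float32)*1000),np.percentile(L[:,2],[50,99]))
    q=np.polyfit(L[:,2],L[:,1],1); print("  lid y vs z slope",q)
    C=F[(F[:,2]>.075)&(F[:,1]<.06)&(F[:,2]<.12)]; print(" catch n",len(C),C.mean(0).round(4), np.percentile(C,[2,98],0).round(4))
```

```text
scene [(0.93, np.int64(3310)), (0.48, np.int64(426))]
 board z pct [-0.0009  0.0009  0.0053  0.0145  0.0185]
 rect ((539.3016357421875, 434.28961181640625), (79.4403076171875, 213.9309844970703), 11.964316368103027)
 hs n 176 [0.5445 0.4013 0.0183] ((537.3743896484375, 437.50335693359375), (40.276702880859375, 117.29615020751953), 12.018723487854004)
 blower n 669 [0.5292 0.507  0.0122]
[(0.71, np.int64(271)), (0.49, np.int64(3292))]
 top n 3607 0.03418512653369232 ((491.37420654296875, 64.48069763183594), (194.92893981933594, 389.90216064453125), 14.5328950881958)
 lid n 5755 max z 0.46230676109483243
 lid rect ((490.9492492675781, 256.2218322753906), (30.64803695678711, 112.57395935058594), 86.05845642089844) [0.24403998 0.3219099 ]
  lid y vs z slope [0.08790063 0.23849346]
 catch n 206 [ 0.5068 -0.0414  0.091 ] [[ 0.4556 -0.0995  0.0757]
 [ 0.6434 -0.0175  0.1185]]
side [(0.66, np.int64(4901)), (0.64, np.int64(195))]
 board z pct [-0.0005  0.0012  0.0054  0.0137  0.0184]
 rect ((539.7813720703125, 437.08306884765625), (79.10934448242188, 211.52476501464844), 11.119284629821777)
 hs n 226 [0.547  0.4039 0.0185] ((534.0535278320312, 455.5998229980469), (39.08809280395508, 149.6417999267578), 13.923367500305176)
 blower n 1090 [0.5336 0.5086 0.0122]
[(0.9, np.int64(10838))]
 top n 4472 0.03439205321316363 ((499.2007141113281, 65.25607299804688), (199.54812622070312, 397.7920837402344), 15.46868896484375)
 lid n 8299 max z 0.603385056147944
 lid rect ((543.954833984375, 248.40097045898438), (46.84035110473633, 215.49322509765625), 84.26583099365234) [0.27680639 0.59770193]
  lid y vs z slope [-0.01096417  0.26364848]
 catch n 327 [ 0.5254 -0.0481  0.0912] [[ 0.4571 -0.0998  0.0756]
 [ 0.6468 -0.0144  0.1186]]
```

```bash
cat > fit.py <<'E'
from h import *
def comp(T,seed,cell=3):
    "points of T in the connected blob (3 mm grid) nearest seed"
    g=np.floor((T[:,:2]+1)*1000/cell).astype(int); im=np.zeros((900,900),np.uint8); im[g[:,0],g[:,1]]=1
    im=cv2.morphologyEx(im,cv2.MORPH_CLOSE,np.ones((3,3),np.uint8)); n,l=cv2.connectedComponents(im)
    s=np.floor((np.array(seed)+1)*1000/cell).astype(int); w=l[s[0]-3:s[0]+4,s[1]-3:s[1]+4]; w=w[w>0]
    return T[l[g[:,0],g[:,1]]==np.bincount(w).argmax()]
E
python3 - <<'E'
from fit import *
S=[]
for c in ("scene","side"):
    P=np.load(c+"0.npy").reshape(-1,3); P=P[~np.isnan(P).any(1)]
    F=P[(P[:,0]>.3)&(P[:,0]<.65)&(P[:,1]>-.2)&(P[:,1]<.4)]
    T=comp(F[(F[:,2]>.030)&(F[:,2]<.038)],(.48,.1)); rc=cv2.minAreaRect(T[:,:2].astype(np.float32)*1000); print(c,len(T),rc); S.append(T)
    K=comp(F[(F[:,2]>.074)&(F[:,2]<.1)],(.465,-.016)); print(" catch",len(K),K.mean(0).round(4),cv2.minAreaRect(K[:,:2].astype(np.float32)*1000))
    L=comp(F[(F[:,2]>.13)&(F[:,2]<.34)],(.49,.256)); rl=cv2.minAreaRect(L[:,:2].astype(np.float32)*1000); print(" lid",len(L),rl,L[:,2].max())
    a=np.radians(12); ex=np.array([-np.cos(a),-np.sin(a)]); ey=np.array([np.sin(a),-np.cos(a)]); c0=np.array([.5395,.4357])
    b=np.c_[(P[:,:2]-c0)@ex,(P[:,:2]-c0)@ey,P[:,2]]; b=b[(abs(b[:,0])<.05)&(abs(b[:,1])<.12)]
    h=b[(b[:,2]>.0165)&(b[:,1]>-.02)]; print(" hs in board",len(h),np.percentile(h,[3,97],0).round(4).tolist())
    h=b[(b[:,2]>.0035)&(b[:,2]<.03)]; print(" board extent",np.percentile(h,[.5,99.5],0).round(4).tolist(),cv2.minAreaRect(h[:,:2].astype(np.float32)*1000))
rc=cv2.minAreaRect(np.vstack(S)[:,:2].astype(np.float32)*1000); print("all",rc)
E
```

```text
scene 3131 ((479.077880859375, 108.566650390625), (282.6197204589844, 123.24018859863281), 86.37935638427734)
 catch 156 [ 0.4697 -0.0281  0.0849] ((470.7373352050781, -27.133081436157227), (24.9818115234375, 31.106382369995117), 88.98202514648438)
 lid 3211 ((490.81402587890625, 256.3360900878906), (30.347591400146484, 112.80740356445312), 85.9190902709961) 0.3235401724194268
 hs in board 183 [[-0.0175, 0.0171, 0.0165], [0.0211, 0.0549, 0.0215]]
 board extent [[-0.0478, -0.111, 0.0035], [0.047, 0.1134, 0.0207]] ((-0.08787918090820312, 0.45410919189453125), (99.41836547851562, 238.47198486328125), 0.04995026811957359)
side 3706 ((483.5350646972656, 110.50592041015625), (281.63092041015625, 124.11804962158203), 85.89334106445312)
 catch 212 [ 0.4715 -0.0245  0.0849] ((471.4400329589844, -23.937908172607422), (24.692129135131836, 31.304542541503906), 79.40180969238281)
 lid 3998 ((492.7309875488281, 259.1524658203125), (29.21473503112793, 111.52538299560547), 86.4050064086914) 0.3237942710202121
 hs in board 227 [[-0.0194, 0.0145, 0.0166], [0.0184, 0.0528, 0.0215]]
 board extent [[-0.0477, -0.1151, 0.0035], [0.0474, 0.1147, 0.0207]] ((-0.18691635131835938, 0.11224365234375), (239.57875061035156, 99.3052749633789), 89.7338638305664)
all ((480.8643493652344, 109.49876403808594), (284.4043884277344, 127.37017059326172), 85.45315551757812)
```

```bash
cat >> h.py <<'E'
def down(a):
    "rpy: tool x down, jaw axis (tool y) at heading a deg"
    a=np.radians(a); y=np.array([np.cos(a),np.sin(a),0]); x=np.array([0,0,-1.]); return R.from_matrix(np.c_[x,y,np.cross(x,y)]).as_euler('xyz',degrees=True)
E
python3 - <<'E' 2>&1 | grep -v Warn
from h import *
s=r.get_state(); print(R.from_euler('xyz',s["eef_rot"],degrees=True).as_matrix().round(3))
P=np.load("scene0.npy"); 
for u,v in ((360,150),(385,60),(310,60),(300,10),(290,120)): print(u,v,P[v,u].round(3))
for a in (12,192,-168): move([.545,.411,.40],down(a))
p=r.capture("wrist"); save(p,"w0.png"); print(np.array(p["pose"]).round(3).tolist())
E
```

```text
[[ 0. -1.  0.]
 [-0.  0.  1.]
 [-1. -0. -0.]]
360 150 [ 0.613 -0.107  0.034]
385 60 [ 0.591 -0.152  0.27 ]
310 60 [0.676 0.02  0.321]
300 10 [0.683 0.043 0.435]
290 120 [ 0.774 -0.033  0.102]
dist 0.4678 shift [-1.2117, 0.8665, 2.7401] turn [3.7333, 0.0, 0.0] deg 168.0
dist 0.4678 shift [-1.2117, 0.8665, 2.7401] turn [-0.2667, -0.0, 0.0] deg 12.0
dist 0.4678 shift [-1.2117, 0.8665, 2.7401] turn [-0.2667, -0.0, 0.0] deg 12.0
[[-1.0, 0.0, 0.001, 0.675], [0.001, 0.954, 0.299, -0.081], [-0.001, 0.299, -0.954, 0.384], [0.0, 0.0, 0.0, 1.0]]
```

View pics/w0.png

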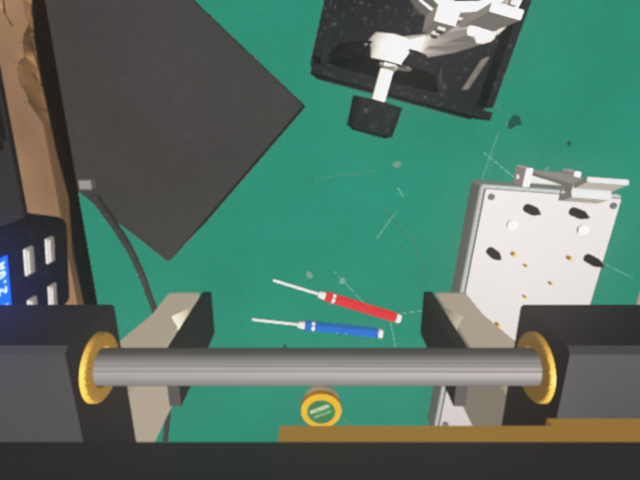

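The wrist view shows the fixture at right, with posts at about (530,210), the catch at (570,185) and the drivers in the middle. Moving up and across to the board.

Call:
send_rows(
  plan=[
    [[-0.33,0,0],[0,0,0]],
    [[-0.67,0,0],[0,0,0]],
    [[-1,0,0.15],[0,0,0]],
    [[-1,0.0,0.5],[0,0,0]],
    [[-1,0.0,0.85],[-0.1,0,0]],
  ],
  jaw=1,
)

```text
time_s: 1.85
tcp_pos: [0.6756, 0.1207, 0.3713]
eef_rot: [-72.0, 89.7, 22.4]
contact_force: [2.1, 0.5, -0.0]
gripper_width: 0.0876
```

Call:
send_rows(
  plan=[
    [[-0.1,0,0.33],[0,0,0]],
    [[-0.2,0.1,0.67],[0,0,0]],
    [[-0.2,0.3,1],[-0.1,0,0]],
    [[-0.2,0.5,1],[-0.16,0,0]],
    [[-0.2,0.7,1],[-0.16,0,0]],
  ],
)

```text
time_s: 2.35
tcp_pos: [0.5575, 0.2644, 0.4002]
eef_rot: [-80.0, 89.8, 21.8]
contact_force: [-0.1, -0.4, 0.9]
gripper_width: 0.0878
```

```bash
python3 - <<'E' 2>&1 | grep -v Warn
from h import *
s=r.get_state(); print(s["time_s"],s["tcp_pos"],s["eef_rot"],s["contact_force"])
move([.545,.411,.20],down(192))
E
```

```text
2.35 [0.55745217 0.26441789 0.40019092] [-79.99798843  89.77842202  21.84703567] [-0.06020844 -0.37924509  0.91573622]
dist 0.2484 shift [1.3357, -0.1143, 0.9725] turn [-0.0034, 0.0008, 0.0049] deg 0.3
```

Call:
send_rows(
  plan=[
    [[0,-0.04,0.33],[0,0,0]],
    [[0,-0.08,0.67],[0,0,0]],
    [[0.1,-0.114,0.973],[0,0,0.005]],
    [[0.4,-0.114,0.973],[0,0,0.005]],
    [[0.7,-0.114,0.973],[0,0,0.005]],
  ],
)

```text
time_s: 2.85
tcp_pos: [0.5441, 0.4131, 0.2939]
eef_rot: [-22.9, 89.9, 79.1]
contact_force: [-0.5, 1.1, -0.5]
gripper_width: 0.0878
```

```bash
cat > brd.py <<'E'
from fit import *
s=r.get_state(); print(s["time_s"],s["tcp_pos"].round(4),s["eef_rot"].round(2))
p=r.capture("wrist"); save(p,"w1.png"); Q=cloud(p); ok=~np.isnan(Q).any(2)
m=[d for d in r.trace(p,"board")]; print([(round(d["score"],2),int(d["mask"].sum()),np.round(d["uv"])) for d in m][:3])
B=Q[m[0]["mask"]&ok]; B=B[(B[:,2]>-.005)&(B[:,2]<.03)]
print("mask rect",cv2.minAreaRect(B[:,:2].astype(np.float32)*1000), np.percentile(B[:,2],[2,50,98]).round(4))
P=Q[ok]; T=P[(P[:,2]>.0165)&(P[:,2]<.026)&(P[:,0]>.48)&(P[:,0]<.6)&(P[:,1]>.36)&(P[:,1]<.45)]
T=comp(T,(.547,.405)); print("hs",len(T),np.percentile(T,[1,99],0).round(4).tolist(),cv2.minAreaRect(T[:,:2].astype(np.float32)*1000))
E
python3 brd.py 2>&1 | grep -v Warn
```

```text
2.85 [0.5441 0.4131 0.2939] [-22.87  89.9   79.11]
[(0.76, 12177, array([319., 200.]))]
mask rect ((539.7263793945312, 439.0615234375), (74.85246276855469, 208.83737182617188), 11.748210906982422) [0.0005 0.0034 0.0176]
hs 530 [[0.5259, 0.3816, 0.0165], [0.5688, 0.4253, 0.0195]] ((547.2293701171875, 403.33233642578125), (39.70384979248047, 39.64535140991211), 11.869274139404297)
```

```bash
python3 - <<'E' 2>&1 | grep -v Warn
from h import *
move([.5452,.4131,.029],down(191.8))
E
```

```text
dist 0.2588 shift [1.7248, -0.0475, 0.029] turn [0.0014, -0.007, -0.0138] deg 0.7
```

View pics/w1.png

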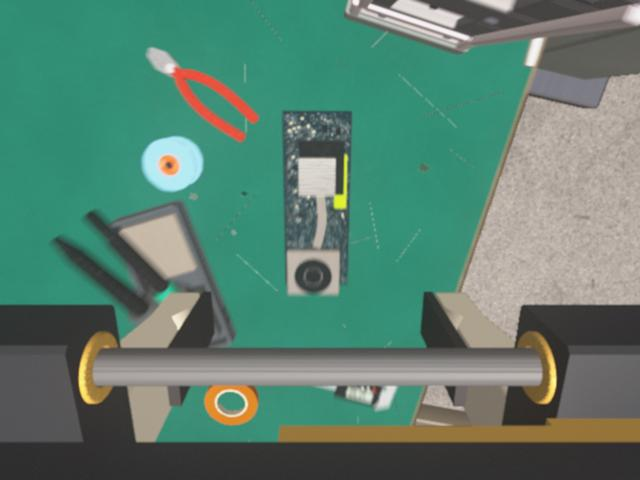

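The board is centred at (318,200), with the heatsink at (318,175) and the blower at (313,275). It is aligned with the jaws, and there is room for the fingers. Descending.

Call:
send_rows(
  plan=[
    [[0.33,-0.02,0.01],[0,-0.003,-0.007]],
    [[0.66,-0.04,0.02],[0,-0.007,-0.014]],
    [[1,-0.048,0.029],[0,-0.007,-0.014]],
    [[1,-0.048,0.029],[0,-0.007,-0.014]],
    [[1,-0.048,0.029],[0,-0.007,-0.014]],
  ],
)

```text
time_s: 3.45
tcp_pos: [0.5472, 0.4141, 0.1389]
eef_rot: [-163.7, 89.9, -61.8]
contact_force: [0.7, 0.4, 1.9]
gripper_width: 0.0875
```

```bash
python3 - <<'E' 2>&1 | grep -v Warn
from h import *
print(r.get_state()["tcp_pos"])
move([.5452,.4131,.029],down(191.8))
E
```

```text
[0.54716405 0.41407025 0.13894131]
dist 0.11 shift [0.7329, 0.0144, -0.0028] turn [0.0017, -0.0014, 0.0004] deg 0.1
```

Call:
send_rows(
  plan=[
    [[0.25,0.0144,-0.003],[0.002,0,0]],
    [[0.5,0.0144,-0.003],[0.002,0,0]],
    [[0.7,0.0144,-0.003],[0.002,0,0]],
    [[0.733,0.0144,-0.003],[0.002,0,0]],
    [[0.733,0.0144,-0.003],[0.002,0,0]],
  ],
)

```text
time_s: 3.95
tcp_pos: [0.5468, 0.4144, 0.0317]
eef_rot: [-89.8, 89.8, 12.0]
contact_force: [0.8, -0.4, 0.2]
gripper_width: 0.0876
```

```bash
python3 - <<'E' 2>&1 | grep -v Warn
from h import *
s=r.get_state();print(s["tcp_pos"],s["contact_force"])
move([.5452,.4131,.029],down(191.8))
E
```

```text
[0.5467542  0.4144254  0.03165965] [ 0.75588736 -0.41745678  0.23900466]
dist 0.0034 shift [0.0177, 0.012, -0.0065] turn [0.0003, 0.0, 0.0037] deg 0.2
```

Call:
send_rows(
  plan=[
    [[0.018,0.012,-0.006],[0,0,0]],
    [[0.018,0.012,-0.006],[0,0,0]],
    [[0.018,0.012,-0.006],[0,0,0]],
    [[0.018,0.012,-0.006],[0,0,0]],
    [[0.018,0.012,-0.006],[0,0,0]],
  ],
  jaw=-1,
  force=45,
)

```text
time_s: 4.45
tcp_pos: [0.5453, 0.4133, 0.0294]
eef_rot: [-85.0, 89.8, 16.8]
contact_force: [0.3, -0.2, -0.2]
gripper_width: 0.0536
```

Call:
send_rows(
  plan=[
    [[0,0,0],[0,0,0]],
    [[0,0,0],[0,0,0]],
    [[-0.05,0,0],[0,0,0]],
    [[-0.2,0,0],[0,0,0]],
    [[-0.4,0,0],[0,0,0]],
  ],
)

```text
time_s: 4.95
tcp_pos: [0.5444, 0.4124, 0.0889]
eef_rot: [-154.8, 89.9, -53.0]
contact_force: [0.5, 0.4, -0.1]
gripper_width: 0.0131
```

```bash
python3 - <<'E' 2>&1 | grep -v Warn
from h import *
s=r.get_state();print(s["tcp_pos"],s["eef_rot"],s["contact_force"],s["gripper_width"],s["time_s"])
from fit import comp
for c in ("scene","side"):
    p=r.capture(c);P=cloud(p);m=r.trace(p,"board");print([(round(d["score"],2),int(d["mask"].sum())) for d in m][:2])
    B=P[m[0]["mask"]];B=B[~np.isnan(B).any(1)];B=B[(B[:,2]<.13)&(B[:,2]>.02)]
    a=np.radians(11.8);d=(B[:,:2]-s["tcp_pos"][:2])@np.array([np.sin(a),-np.cos(a)])
    for lo,hi in ((-.13,-.11),(-.11,-.07),(-.07,-.04),(-.04,-.02),(.035,.05),(.05,.07)):
        k=(d>lo)&(d<hi);print(lo,hi,k.sum(),np.percentile(B[k,2],[5,20,50]).round(4) if k.sum()>4 else '')
    save(p,c+"1.png")
E
```

```text
[0.54440094 0.41239985 0.08890481] [-154.82140071   89.89235189  -53.00753119] [ 0.45451316  0.35377621 -0.09677701] 0.013061422897962204 4.95
[(0.69, 3196)]
-0.13 -0.11 0 
-0.11 -0.07 0 
-0.07 -0.04 0 
-0.04 -0.02 0 
0.035 0.05 0 
0.05 0.07 0 
[(0.75, 3600)]
-0.13 -0.11 0 
-0.11 -0.07 0 
-0.07 -0.04 0 
-0.04 -0.02 0 
0.035 0.05 0 
0.05 0.07 0
```

The fingers close slowly, at about 70 mm/s, so I lifted too early. Reopening and re-measuring the board.

Call:
send_rows(
  plan=[
    [[-0.2,0,0],[0,0,0]],
    [[-0.5,0,0],[0,0,0]],
    [[-0.8,0,0],[0,0,0]],
    [[-1,0,0],[0,0,0]],
    [[-1,0,0],[0,0,0]],
  ],
  jaw=0.5,
)

```text
time_s: 5.65
tcp_pos: [0.5464, 0.4146, 0.2461]
eef_rot: [-63.4, 89.3, 38.4]
contact_force: [0.5, -0.2, -1.0]
gripper_width: 0.0356
```

```bash
python3 brd.py 2>&1 | grep -v Warn;  python3 - <<'E' 2>&1 | grep -v Warn
from h import *
move([.5452,.4131,.029],down(191.8))
E
```

```text
5.65 [0.5464 0.4146 0.2461] [-63.42  89.26  38.43]
[(0.79, 15096, array([320., 207.]))]
mask rect ((539.1546020507812, 441.00091552734375), (76.70153045654297, 214.8579559326172), 11.763054847717285) [0.0004 0.0033 0.0177]
hs 663 [[0.5259, 0.3816, 0.0165], [0.5686, 0.425, 0.0193]] ((547.1420288085938, 403.2645263671875), (39.92525863647461, 39.57081985473633), 11.772159576416016)
dist 0.2119 shift [1.4127, 0.0034, -0.0057] turn [0.0002, 0.0032, 0.0065] deg 0.3
```

Board unmoved. Descend again.

Call:
send_rows(
  plan=[
    [[0.25,0,0],[0,0.003,0.006]],
    [[0.5,0,-0.004],[0,0.003,0.006]],
    [[0.75,0,-0.006],[0,0.003,0.006]],
    [[0.95,0,-0.006],[0,0.003,0.006]],
    [[0.95,0,-0.006],[0,0.003,0.006]],
  ],
)

```text
time_s: 6.25
tcp_pos: [0.5422, 0.4096, 0.0914]
eef_rot: [124.4, 89.3, -133.9]
contact_force: [-0.6, -0.7, -1.1]
gripper_width: 0.0657
```

```bash
python3 - <<'E' 2>&1 | grep -v Warn
from h import *
print(r.get_state()["gripper_width"],r.get_state()["tcp_pos"])
move([.5452,.4131,.0285],down(191.8))
E
```

```text
0.06569420239252642 [0.54218918 0.40961147 0.09137787]
dist 0.063 shift [0.4188, -0.0283, 0.0214] turn [-0.0011, -0.0082, -0.012] deg 0.7
```

Call:
send_rows(
  plan=[
    [[0.15,-0.028,0.021],[0,-0.008,-0.012]],
    [[0.3,-0.028,0.021],[0,-0.008,-0.012]],
    [[0.41,-0.028,0.021],[0,-0.008,-0.012]],
    [[0.418,-0.028,0.021],[0,-0.008,-0.012]],
    [[0.418,-0.028,0.021],[0,-0.008,-0.012]],
  ],
)

```text
time_s: 6.75
tcp_pos: [0.5454, 0.4132, 0.0292]
eef_rot: [-170.6, 90.0, -68.9]
contact_force: [-0.3, -0.2, 0.6]
gripper_width: 0.0659
```

```bash
python3 - <<'E' 2>&1 | grep -v Warn
from h import *
print(r.get_state()["gripper_width"],r.get_state()["tcp_pos"])
move([.5452,.4131,.0285],down(191.8))
E
```

```text
0.06587073292354484 [0.54544422 0.413186   0.02924141]
dist 0.0008 shift [0.0049, 0.0017, -0.0002] turn [-0.0006, -0.0008, 0.0001] deg 0.0
```

Call:
send_rows(
  plan=[
    [[0.005,0,0],[0,0,0]],
    [[0.005,0,0],[0,0,0]],
    [[0.005,0,0],[0,0,0]],
    [[0.005,0,0],[0,0,0]],
    [[0.005,0,0],[0,0,0]],
  ],
  jaw=-1,
  force=50,
)

```text
time_s: 7.25
tcp_pos: [0.5455, 0.4132, 0.0288]
eef_rot: [-130.1, 90.0, -28.3]
contact_force: [0.7, 0.9, 0.5]
gripper_width: 0.0312
```

Call:
send_rows(
  plan=[
    [[0,0,0],[0,0,0]],
    [[0,0,0],[0,0,0]],
    [[0,0,0],[0,0,0]],
    [[0,0,0],[0,0,0]],
    [[0,0,0],[0,0,0]],
  ],
)

```text
time_s: 7.75
tcp_pos: [0.5455, 0.4132, 0.0287]
eef_rot: [-149.8, 90.0, -48.0]
contact_force: [-0.8, -0.7, -0.3]
gripper_width: 0.0005
```

```bash
python3 - <<'E' 2>&1 | grep -v Warn
from h import *
p=r.capture("side"); q=r.capture("scene"); w=r.capture("wrist")
a=p["color"][290:440,310:460]; b=q["color"][250:380,180:310]
a=cv2.resize(a,(400,400),interpolation=cv2.INTER_CUBIC); b=cv2.resize(b,(400,400),interpolation=cv2.INTER_CUBIC)
cv2.imwrite("pics/close.png",np.hstack([a,b])[...,::-1]); save(w,"w2.png")
P=cloud(p)
E
```

```text
(no output)
```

View pics/close.png

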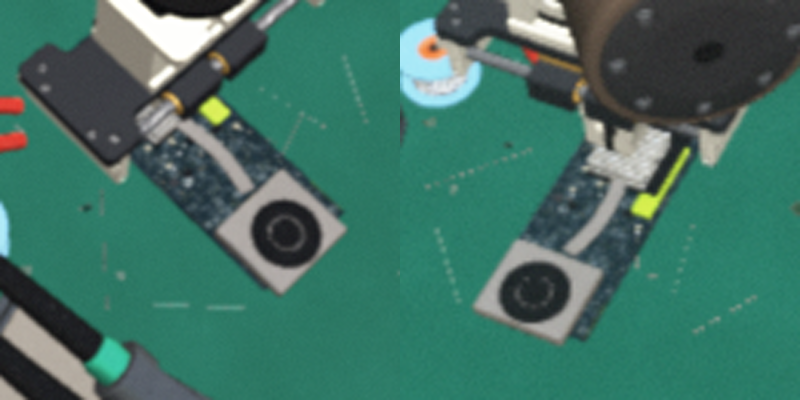

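The fingers have closed on top of the heatsink without gripping it, so the tips are higher than stated. I'll measure the fingertip height from depth.

```bash
python3 - <<'E' 2>&1 | grep -v Warn
from h import *
q=r.capture("scene"); P=cloud(q); st=r.get_state()
b=q["color"][265:325,225:285]; cv2.imwrite("pics/close2.png",cv2.resize(b,(600,600),interpolation=cv2.INTER_NEAREST)[...,::-1])
# z of points in the finger zone, in tool-yaw coords
a=np.radians(11.8); ex=np.array([np.cos(a),np.sin(a)]); ey=np.array([np.sin(a),-np.cos(a)])
F=P.reshape(-1,3); F=F[~np.isnan(F).any(1)]; d=F[:,:2]-st["tcp_pos"][:2]
x=d@ex;y=d@ey
k=(abs(x)<.04)&(abs(y)<.03)&(F[:,2]<.12)
o=np.argsort(F[k,2]); print(np.c_[x[k],y[k],F[k,2]][o][::6].round(3).tolist())
for n in("side",):
    q=r.capture(n);P=cloud(q);F=P.reshape(-1,3); F=F[~np.isnan(F).any(1)]; d=F[:,:2]-st["tcp_pos"][:2];x=d@ex;y=d@ey
    k=(abs(x)<.04)&(abs(y)<.03)&(F[:,2]<.12); o=np.argsort(F[k,2]); print(np.c_[x[k],y[k],F[k,2]][o][::6].round(3).tolist())
E
```

```text
[[0.005, 0.002, -0.813], [0.033, -0.015, -0.81], [0.038, 0.009, -0.808], [-0.007, 0.007, -0.807], [0.011, 0.023, -0.807], [0.039, -0.002, -0.807], [-0.006, -0.019, -0.806], [-0.038, -0.016, -0.806], [0.022, -0.022, -0.805], [0.017, -0.007, -0.805], [-0.032, 0.004, -0.805], [-0.04, -0.006, -0.804], [0.007, -0.019, -0.804], [-0.028, 0.005, -0.804], [-0.009, 0.01, -0.804], [0.04, -0.027, -0.804], [-0.02, 0.015, -0.803], [0.027, 0.028, -0.803], [-0.016, -0.019, -0.803], [-0.013, 0.008, -0.803], [-0.03, 0.009, -0.803], [0.029, -0.029, -0.803], [-0.019, -0.018, -0.802], [0.005, -0.016, -0.802], [0.037, -0.007, -0.802], [-0.015, 0.025, -0.802], [0.022, -0.017, -0.802], [-0.012, -0.002, -0.802], [-0.021, -0.008, -0.802], [-0.027, -0.006, -0.802], [0.039, 0.019, -0.801], [-0.01, 0.029, -0.801], [0.029, 0.026, -0.801], [0.007, -0.004, -0.801], [-0.026, 0.016, -0.801], [-0.001, 0.019, -0.801], [-0.022, 0.025, -0.801], [-0.005, -0.003, -0.8], [0.001, -0.025, -0.8], [0.032, 0.004, -0.8], [-0.019, 0.01, -0.8], [-0.024, -0.014, -0.8], [0.032, 0.024, -0.8], [0.03, 0.015, -0.8], [-0.009, -0.024, -0.8
[... 7450 characters left out ...]
7], [0.012, -0.001, 0.007], [-0.026, -0.023, 0.008], [-0.009, -0.022, 0.008], [-0.001, -0.011, 0.008], [0.012, -0.009, 0.008], [-0.005, -0.014, 0.008], [0.017, -0.002, 0.009], [0.019, -0.003, 0.01], [-0.007, -0.017, 0.01], [0.006, 0.012, 0.01], [-0.007, -0.021, 0.011], [0.014, 0.009, 0.011], [-0.001, -0.01, 0.012], [-0.002, -0.009, 0.012], [0.011, -0.005, 0.013], [0.009, -0.003, 0.015], [0.008, 0.008, 0.016], [0.017, 0.008, 0.016], [-0.001, -0.009, 0.017], [0.005, -0.006, 0.018], [0.012, -0.005, 0.018], [0.002, -0.005, 0.019], [0.015, -0.006, 0.02], [0.015, -0.001, 0.048], [0.033, -0.02, 0.106], [-0.004, -0.022, 0.114], [-0.004, -0.02, 0.118], [-0.001, -0.027, 0.119], [0.034, -0.021, 0.119]]
```

View pics/close2.png

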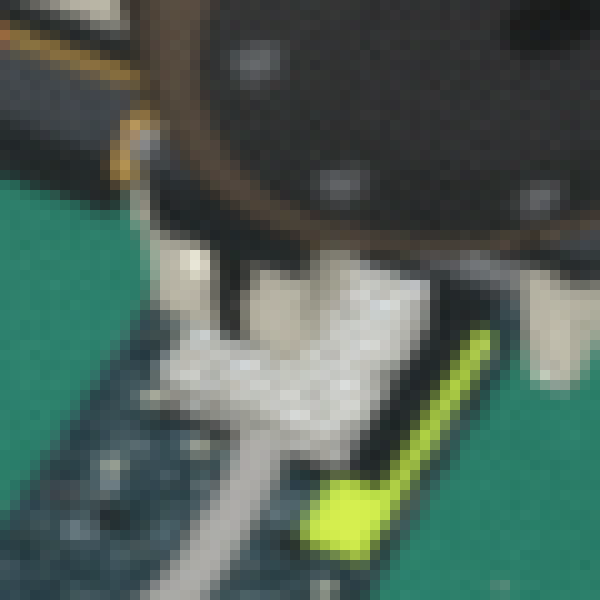

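View w2.

View pics/w2.png

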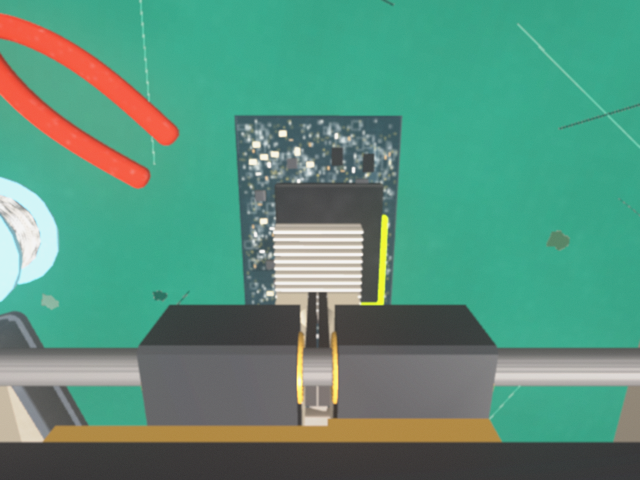

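```bash
python3 - <<'E' 2>&1 | grep -v Warn
from h import *
q=r.capture("scene"); P=cloud(q); st=r.get_state(); print(st["tcp_pos"],st["gripper_width"],st["time_s"])
for u in (247,252,256):
    print(u,[(v,(P[v,u]*1000).round().tolist(),q["color"][v,u].tolist()) for v in range(289,308)])
E
```

```text
[0.54549315 0.41324577 0.02878589] 0.00027119421785915313 8.05
247 [(289, [519.0, 443.0, 109.0], [33, 40, 40]), (290, [543.0, 420.0, 64.0], [38, 44, 43]), (291, [543.0, 420.0, 61.0], [38, 40, 38]), (292, [543.0, 420.0, 58.0], [41, 46, 43]), (293, [543.0, 421.0, 56.0], [46, 46, 45]), (294, [543.0, 421.0, 53.0], [44, 47, 43]), (295, [542.0, 422.0, 51.0], [43, 47, 45]), (296, [545.0, 420.0, 44.0], [54, 56, 53]), (297, [545.0, 420.0, 40.0], [55, 57, 54]), (298, [545.0, 420.0, 37.0], [97, 99, 97]), (299, [555.0, 411.0, 17.0], [172, 174, 171]), (300, [551.0, 415.0, 21.0], [190, 191, 188]), (301, [551.0, 416.0, 19.0], [186, 187, 182]), (302, [548.0, 418.0, 21.0], [189, 189, 185]), (303, [549.0, 418.0, 16.0], [187, 185, 177]), (304, [547.0, 421.0, 17.0], [174, 175, 166]), (305, [549.0, 419.0, 11.0], [157, 158, 151]), (306, [547.0, 421.0, 11.0], [145, 146, 140]), (307, [546.0, 422.0, 9.0], [104, 106, 103])]
252 [(289, [507.0, 442.0, 117.0], [38, 40, 40]), (290, [507.0, 442.0, 113.0], [33, 38, 39]), (291, [507.0, 443.0, 111.0], [57, 60, 57]), (292, [532.0, 417.0, 63.0], [143, 141, 130]), (293,
[... 854 characters left out ...]
25, 114]), (293, [526.0, 413.0, 60.0], [141, 138, 127]), (294, [526.0, 413.0, 57.0], [150, 149, 135]), (295, [528.0, 412.0, 51.0], [151, 149, 136]), (296, [528.0, 412.0, 49.0], [161, 157, 145]), (297, [527.0, 413.0, 47.0], [166, 164, 149]), (298, [527.0, 413.0, 44.0], [170, 169, 156]), (299, [526.0, 416.0, 44.0], [186, 186, 178]), (300, [537.0, 404.0, 20.0], [204, 204, 198]), (301, [537.0, 405.0, 18.0], [197, 197, 192]), (302, [535.0, 407.0, 19.0], [203, 202, 199]), (303, [535.0, 407.0, 15.0], [192, 193, 186]), (304, [533.0, 410.0, 16.0], [185, 186, 180]), (305, [531.0, 412.0, 17.0], [192, 196, 189]), (306, [531.0, 413.0, 15.0], [191, 192, 186]), (307, [527.0, 416.0, 18.0], [195, 198, 195])]
```

Call:
send_rows(
  plan=[
    [[0,0,0],[0,0,0]],
    [[0,0,0],[0,0,0]],
    [[0,0,0],[0,0,0]],
    [[0,0,0],[0,0,0]],
    [[0,0,0],[0,0,0]],
  ],
  jaw=0.5,
)

```text
time_s: 8.55
tcp_pos: [0.5455, 0.4132, 0.0288]
eef_rot: [-135.3, 90.0, -33.5]
contact_force: [0.1, -0.7, -1.6]
gripper_width: 0.0354
```

Call:
send_rows(
  plan=[
    [[0,0,0],[0,0,0]],
    [[0,0,0],[0,0,0]],
    [[0,0,0],[0,0,0]],
    [[0,0,0],[0,0,0]],
    [[0,0,0],[0,0,0]],
  ],
)

```text
time_s: 9.05
tcp_pos: [0.5455, 0.4132, 0.0288]
eef_rot: [-132.4, 90.0, -30.6]
contact_force: [0.2, 0.4, 0.5]
gripper_width: 0.0655
```

```bash
python3 - <<'E' 2>&1 | grep -v Warn
from h import *
st=r.get_state(); print(st["tcp_pos"],st["gripper_width"],st["time_s"])
A=R.from_euler('xyz',st["eef_rot"],degrees=True)
q=r.capture("wrist"); P=cloud(q); T=A.inv().apply((P-st["tcp_pos"]).reshape(-1,3)).reshape(P.shape)
k=(abs(T[...,2])<.012)&(T[...,0]<.03)&(abs(T[...,1])<.075)&(T[...,0]>-.2)
t=T[k]; v,u=np.where(k)
for s in (-1,1):
    m=(t[:,1]*s>.03); x=t[m]; print(s,len(x),"tool x max",np.sort(x[:,0])[-25:].round(3), np.percentile(x[:,1],[2,50,98]).round(3))
q=r.capture("scene"); P=cloud(q); T=A.inv().apply((P-st["tcp_pos"]).reshape(-1,3)).reshape(P.shape)
k=(abs(T[...,2])<.015)&(T[...,0]<.02)&(abs(T[...,1])<.075)&(T[...,0]>-.06)
t=T[k]; print("scene",t[np.argsort(t[:,0])][::-4][:40].round(3).tolist())
E
```

```text
[0.54552113 0.41323145 0.02880779] 0.06547443667607808 9.05
-1 9293 tool x max [0.03 0.03 0.03 0.03 0.03 0.03 0.03 0.03 0.03 0.03 0.03 0.03 0.03 0.03
 0.03 0.03 0.03 0.03 0.03 0.03 0.03 0.03 0.03 0.03 0.03] [-0.073 -0.038 -0.032]
1 8612 tool x max [0.03 0.03 0.03 0.03 0.03 0.03 0.03 0.03 0.03 0.03 0.03 0.03 0.03 0.03
 0.03 0.03 0.03 0.03 0.03 0.03 0.03 0.03 0.03 0.03 0.03] [0.032 0.039 0.073]
scene [[0.02, -0.014, 0.005], [0.019, 0.002, 0.009], [0.019, -0.009, 0.006], [0.019, 0.011, 0.008], [0.019, 0.003, 0.007], [0.019, 0.0, 0.005], [0.018, 0.022, -0.004], [0.017, -0.016, 0.008], [0.017, -0.014, 0.004], [0.017, 0.009, -0.013], [0.017, -0.017, 0.006], [0.016, 0.008, 0.006], [0.016, 0.011, -0.005], [0.016, -0.017, -0.007], [0.016, 0.01, 0.006], [0.015, 0.006, -0.005], [0.015, -0.009, -0.01], [0.015, -0.014, -0.01], [0.014, -0.01, -0.006], [0.014, 0.02, -0.013], [0.014, 0.007, -0.008], [0.014, -0.008, -0.012], [0.013, 0.009, -0.005], [0.013, 0.018, -0.001], [0.013, 0.011, -0.009], [0.013, 0.014, -0.004], [0.013, -0.014, 0.003], [0.013, 0.004, -0.005], [0.013, -0.002, 0.008], [0.013, 0.006, 0.007], [0.012, 0.005, -0.008], [0.012, 0.002, 0.007], [0.012, 0.014, 0.002], [0.012, 0.002, -0.009], [0.012, -0.003, 0.007], [0.012, 0.006, 0.003], [0.012, -0.002, -0.004], [0.012, 0.017, 0.006], [0.011, 0.01, 0.007], [0.011, -0.001, -0.007]]
```

```bash
python3 - <<'E' 2>&1 | grep -v Warn
from h import *
st=r.get_state()
A=R.from_euler('xyz',st["eef_rot"],degrees=True)
for c in ("wrist","scene","side"):
    q=r.capture(c); P=cloud(q); T=A.inv().apply((P-st["tcp_pos"]).reshape(-1,3))
    k=(abs(T[:,2])<.013)&(T[:,0]<.05)&(abs(T[:,1])<.07)&(abs(T[:,1])>.028)&(T[:,0]>-.06); t=T[k]
    h,e=np.histogram(t[:,0],np.arange(-.06,.051,.005)); print(c,dict(zip((e[:-1]*1000).round().astype(int).tolist(),h.tolist())))
    f=t[t[:,0]<.012]; print("  y",np.percentile(abs(f[:,1]),[2,50,98]).round(3),"z",np.percentile(f[:,2],[2,98]).round(3),"xmax",np.percentile(f[:,0],[50,95,99,100]).round(4))
E
```

```text
wrist {-60: 377, -55: 981, -50: 947, -45: 942, -40: 783, -35: 763, -30: 914, -25: 754, -20: 692, -15: 527, -10: 139, -5: 0, 0: 0, 5: 0, 10: 0, 15: 0, 20: 459, 25: 6563, 30: 13, 35: 0, 40: 0, 45: 0}
  y [0.033 0.037 0.049] z [-0.011  0.009] xmax [-0.0359 -0.0129 -0.0089 -0.0063]
scene {-60: 11, -55: 19, -50: 20, -45: 17, -40: 25, -35: 31, -30: 40, -25: 40, -20: 37, -15: 25, -10: 8, -5: 0, 0: 0, 5: 0, 10: 0, 15: 3, 20: 70, 25: 334, 30: 35, 35: 0, 40: 0, 45: 0}
  y [0.03  0.038 0.052] z [-0.011  0.01 ] xmax [-0.0282 -0.0118 -0.0082 -0.0069]
side {-60: 3, -55: 9, -50: 9, -45: 7, -40: 2, -35: 3, -30: 2, -25: 6, -20: 2, -15: 4, -10: 1, -5: 0, 0: 0, 5: 0, 10: 0, 15: 2, 20: 58, 25: 279, 30: 19, 35: 0, 40: 0, 45: 0}
  y [0.033 0.034 0.049] z [-0.002  0.011] xmax [-0.0441 -0.0125 -0.0102 -0.0095]
```

All three cameras put the fingertips about 8 mm behind the reported TCP, not 19 mm ahead of it, so I'll work with tip = TCP − 8 mm. Going down 28 mm gives tips at about z = 8 mm.

Call:
send_rows(
  plan=[
    [[0.06,0,0],[0,0,0]],
    [[0.12,0,0],[0,0,0]],
    [[0.16,0,0],[0,0,0]],
    [[0.185,0,0],[0,0,0]],
    [[0.185,0,0],[0,0,0]],
  ],
)

```text
time_s: 9.8
tcp_pos: [0.5452, 0.4128, -0.0001]
eef_rot: [148.0, 89.9, -110.3]
contact_force: [1.0, -0.2, 0.4]
gripper_width: 0.0659
```

Call:
send_rows(
  plan=[
    [[0,0,0],[0,0,0]],
    [[0,0,0],[0,0,0]],
    [[0,0,0],[0,0,0]],
    [[0,0,0],[0,0,0]],
    [[0,0,0],[0,0,0]],
  ],
  jaw=-1,
  force=50,
)

```text
time_s: 10.3
tcp_pos: [0.5452, 0.4129, 0.0003]
eef_rot: [153.7, 89.9, -104.5]
contact_force: [-0.6, 0.7, 0.9]
gripper_width: 0.0391
```

Call:
send_rows(
  plan=[
    [[0,0,0],[0,0,0]],
    [[0,0,0],[0,0,0]],
    [[0,0,0],[0,0,0]],
    [[0,0,0],[0,0,0]],
    [[0,0,0],[0,0,0]],
  ],
)

```text
time_s: 10.8
tcp_pos: [0.5452, 0.4129, 0.0003]
eef_rot: [154.5, 89.9, -103.7]
contact_force: [-0.9, 0.3, 0.0]
gripper_width: 0.0395
```

Gripped at 39.5 mm. Lifting.

Call:
send_rows(
  plan=[
    [[-0.05,0,0],[0,0,0]],
    [[-0.2,0,0],[0,0,0]],
    [[-0.45,0,0],[0,0,0]],
    [[-0.7,0,0],[0,0,0]],
    [[-0.95,0,0],[0,0,0]],
  ],
)

```text
time_s: 11.3
tcp_pos: [0.5449, 0.4126, 0.1443]
eef_rot: [142.2, 89.9, -116.1]
contact_force: [0.4, 1.1, -2.9]
gripper_width: 0.039
```

Call:
send_rows(
  plan=[
    [[-0.3,0,0],[0,0,0]],
    [[-0.6,0,0],[0,0,0]],
    [[-0.85,0,0],[0,0,0]],
    [[-1,0,0],[0,0,0]],
    [[-1,0,0],[0,0,0]],
  ],
)

```text
time_s: 11.8
tcp_pos: [0.5461, 0.4136, 0.2994]
eef_rot: [-65.2, 89.7, 36.6]
contact_force: [0.5, 0.3, -3.6]
gripper_width: 0.0395
```

```bash
python3 - <<'E' 2>&1 | grep -v Warn
from h import *
s=r.get_state();print(s["tcp_pos"],s["contact_force"],s["moment"],s["gripper_width"],s["time_s"])
A=R.from_euler('xyz',s["eef_rot"],degrees=True)
for c in ("scene","side","wrist"):
    p=r.capture(c);save(p,c+"2.png");P=cloud(p);m=r.trace(p,"board");print(c,[(round(d["score"],2),int(d["mask"].sum())) for d in m][:2])
    if not m: continue
    T=A.inv().apply((P[m[0]["mask"]]-s["tcp_pos"])); T=T[~np.isnan(T).any(1)]; T=T[(abs(T[:,1])<.06)&(abs(T[:,2])<.2)&(T[:,0]>-.06)&(T[:,0]<.1)]
    for lo,hi in ((-.09,-.07),(-.07,-.04),(-.03,-.01),(.01,.04),(.04,.07),(.07,.1),(.1,.13),(.13,.16)):
        k=(T[:,2]>lo)&(T[:,2]<hi); print(lo,k.sum(),np.percentile(T[k,0],[10,50,90]).round(4) if k.sum()>8 else '')
    print(np.percentile(T[:,2],[.5,99.5]).round(4), np.percentile(T[:,1],[1,99]).round(4))
E
```

```text
[0.54609939 0.41360142 0.29941225] [ 0.54459093  0.31478772 -3.60386766] [-0.0422821  -0.01258428 -0.00224778] 0.03954417138292994 11.8
scene [(0.94, 3263), (0.49, 8718)]
-0.09 0 
-0.07 58 [-0.0069 -0.0041 -0.0015]
-0.03 136 [-0.018  -0.0158 -0.0025]
0.01 617 [-0.007  -0.0025 -0.0007]
0.04 598 [-0.0079 -0.002  -0.0003]
0.07 620 [-0.0118 -0.0097 -0.0018]
0.1 772 [-0.0118 -0.0098 -0.0026]
0.13 0 
[-0.0473  0.1285] [-0.0328  0.0388]
side [(0.83, 4699)]
-0.09 0 
-0.07 0 
-0.03 0 
0.01 1098 [-0.0022  0.0024  0.0041]
0.04 1133 [-0.0029  0.0029  0.0045]
0.07 1103 [-0.0064 -0.0046  0.0034]
0.1 1241 [-0.0067 -0.0049  0.0002]
0.13 1 
[0.0068 0.1295] [-0.0341  0.038 ]
wrist [(0.95, 43168)]
-0.09 5036 [0.0035 0.0044 0.0053]
-0.07 14455 [0.0008 0.0042 0.0053]
-0.03 7806 [-0.0107 -0.006   0.0053]
0.01 455 [-0.0011  0.0009  0.0059]
0.04 5035 [-0.0003  0.0057  0.0065]
0.07 0 
0.1 0 
0.13 0 
[-0.0789  0.062 ] [-0.0341  0.0381]
```

```bash
python3 - <<'E' 2>&1 | grep -v Warn
from h import *
import cv2
a=cv2.imread("pics/wrist2.png"); b=cv2.imread("pics/side2.png"); c=cv2.imread("pics/scene2.png")
f=lambda im,x,y,w: cv2.resize(im[y:y+w,x:x+w],(400,400),interpolation=cv2.INTER_CUBIC)
# project TCP to cams
s=r.get_state()
def uv(cam,X):
    p=cam; M=np.linalg.inv(np.array(p["pose"])); q=M[:3,:3]@X+M[:3,3]; q=p["mtx"]@q; return (q[:2]/q[2]).astype(int)
cs,cd=r.capture("scene"),r.capture("side")
u1=uv(cs,s["tcp_pos"]); u2=uv(cd,s["tcp_pos"]); print(u1,u2)
B=f(b,max(u2[0]-70,0),max(u2[1]-60,0),140); C=f(c,max(u1[0]-70,0),max(u1[1]-60,0),140)
cv2.imwrite("pics/lift.png",np.vstack([np.hstack([B,C]),cv2.resize(a[150:400,50:590],(800,200))]))
E
```

```text
[237 200] [386 240]
```

View pics/lift.png

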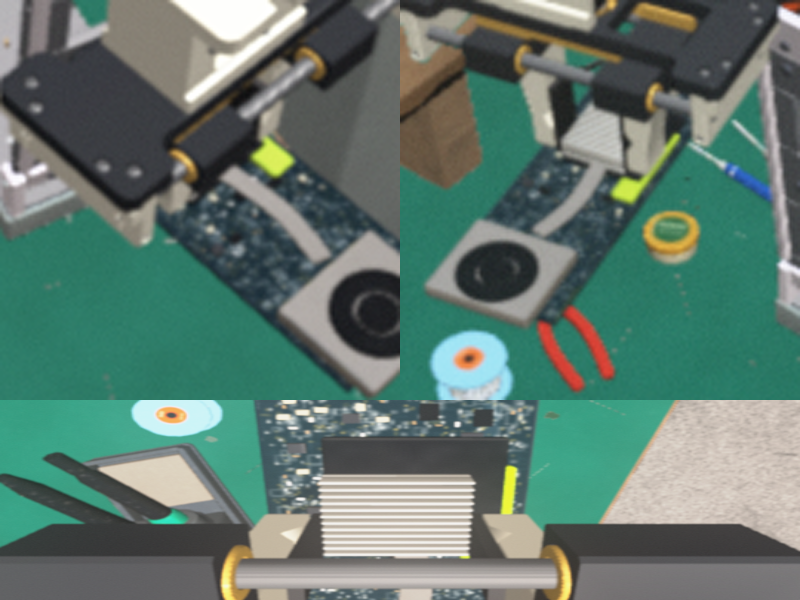

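The board hangs level, with the heatsink well between the pads and the blower toward +y. Next I raise it and carry it over the lid.

```bash
python3 - <<'E' 2>&1 | grep -v Warn
from h import *
move([.60,.26,.375],down(184)); move([.64,.11,.375],down(175.8))
E
```

```text
dist 0.1819 shift [-0.5436, -0.1511, -1.0731] turn [0.1726, -0.0038, -0.0033] deg 7.8
dist 0.3277 shift [-0.5409, -0.2083, -2.1065] turn [0.3548, -0.0041, -0.003] deg 16.0
```

Call:
send_rows(
  plan=[
    [[-0.2,0,0],[0,0,0]],
    [[-0.4,0,-0.05],[0.03,0,0]],
    [[-0.54,-0.04,-0.3],[0.08,-0.003,0]],
    [[-0.54,-0.09,-0.6],[0.12,-0.004,0]],
    [[-0.54,-0.14,-0.9],[0.17,-0.004,-0.003]],
  ],
)

```text
time_s: 12.7
tcp_pos: [0.5934, 0.2843, 0.3748]
eef_rot: [-36.4, 90.0, 57.7]
contact_force: [0.4, 0.2, -3.5]
gripper_width: 0.0394
```

Call:
send_rows(
  plan=[
    [[0,0,-0.3],[0.05,0,0]],
    [[0,-0.02,-0.6],[0.1,0,0]],
    [[0,-0.04,-0.85],[0.15,0,0]],
    [[0,-0.06,-1],[0.18,0,0]],
    [[0,-0.06,-1],[0.18,0,0]],
  ],
)

```text
time_s: 13.2
tcp_pos: [0.6134, 0.1323, 0.3746]
eef_rot: [-121.6, 90.0, -35.8]
contact_force: [0.2, 0.8, -2.2]
gripper_width: 0.0398
```

```bash
cat > fx.py <<'E'
from fit import *
def fixpts(c):
    p=r.capture(c); P=cloud(p); return p,P
E
python3 - <<'E' 2>&1 | grep -v Warn
from fit import *
s=r.get_state();print(s["tcp_pos"],s["contact_force"],s["gripper_width"],s["time_s"])
p=r.capture("wrist"); save(p,"w3.png"); P=cloud(p).reshape(-1,3); P=P[~np.isnan(P).any(1)]
F=P[(P[:,0]>.38)&(P[:,0]<.58)&(P[:,1]>-.1)&(P[:,1]<.3)]
T=F[(F[:,2]>.026)&(F[:,2]<.038)]; print(len(T),np.median(T[:,2]))
T=comp(T,(.51,.08)); print(len(T),cv2.minAreaRect(T[:,:2].astype(np.float32)*1000),T.min(0),T.max(0))
G=F[(F[:,2]>.043)&(F[:,2]<.060)]; print("posts",len(G))
g=np.floor((G[:,:2]+1)*500).astype(int); im=np.zeros((900,900),np.uint8); im[g[:,0],g[:,1]]=1
n,l,stt,ce=cv2.connectedComponentsWithStats(im,connectivity=8)
for i in range(1,n):
    q=G[l[g[:,0],g[:,1]]==i]
    if len(q)>12: print(len(q),q.mean(0).round(4),q[:,2].max().round(4))
E
```

```text
[0.61344076 0.13229592 0.37458289] [ 0.21111458  0.81226479 -2.24785222] 0.0397543555552859 13.2
16432 0.03342148998355393
Traceback (most recent call last):
  File "fit.py", line 7, in comp
    return T[l[g[:,0],g[:,1]]==np.bincount(w).argmax()]
                               ~~~~~~~~~~~~~~~~~~~~~^^
ValueError: attempt to get argmax of an empty sequence
```

```bash
cat > fx.py <<'E'
from fit import *
def blobs(G,cell,minn):
    g=np.floor((G[:,:2]+1)*1000/cell).astype(int); im=np.zeros((1200,1200),np.uint8); im[g[:,0],g[:,1]]=1
    n,l=cv2.connectedComponents(im,connectivity=8); i=l[g[:,0],g[:,1]]
    return [G[i==k] for k in range(1,n) if (i==k).sum()>=minn]
def fx(c):
    p=r.capture(c); save(p,"fx_"+c+".png"); P=cloud(p).reshape(-1,3); P=P[~np.isnan(P).any(1)]
    F=P[(P[:,0]>.38)&(P[:,0]<.58)&(P[:,1]>-.1)&(P[:,1]<.3)]
    T=max(blobs(F[(F[:,2]>.027)&(F[:,2]<.038)],4,20),key=len); np.save("T_"+c,T)
    rc=cv2.minAreaRect(T[:,:2].astype(np.float32)*1000); print(c,len(T),"z",np.median(T[:,2]).round(4),rc); print(" corners",cv2.boxPoints(rc).round(1).tolist())
    for q in blobs(F[(F[:,2]>.042)&(F[:,2]<.060)],2,8 if c=="wrist" else 3): print("  post",len(q),q.mean(0).round(4),q[:,2].max().round(4))
E
python3 - <<'E' 2>&1 | grep -v Warn
from fx import *
for c in ("wrist","scene","side"): fx(c)
E
```

```text
wrist 16368 z 0.0334 ((482.1323547363281, 106.85090637207031), (273.6092834472656, 123.8487319946289), 85.94467163085938)
 corners [[410.70001220703125, -25.200000762939453], [534.2000122070312, -34.0], [553.5999755859375, 238.89999389648438], [430.0, 247.6999969482422]]
  post 50 [0.4352 0.0459 0.0489] 0.0565
  post 59 [0.4413 0.2372 0.0508] 0.0593
  post 43 [0.4451 0.1842 0.0485] 0.056
  post 56 [0.4558 0.0036 0.0486] 0.0561
  post 50 [0.4806 0.2356 0.0586] 0.06
  post 41 [0.477  0.2224 0.0486] 0.0557
  post 23 [ 0.4864 -0.0265  0.0502] 0.0576
  post 53 [0.4954 0.0005 0.0489] 0.0562
  post 45 [0.5223 0.0394 0.0494] 0.0565
scene 3329 z 0.034 ((478.5946044921875, 115.49945068359375), (267.5074157714844, 126.57746124267578), 86.44242858886719)
 corners [[407.1000061035156, -14.100000381469727], [533.5, -21.899999618530273], [550.0999755859375, 245.10000610351562], [423.70001220703125, 252.89999389648438]]
  post 18 [0.4308 0.0441 0.0485] 0.0588
  post 48 [0.4374 0.2469 0.0513] 0.0596
  post 6 [0.4327 0.2347 0.0524] 0.0593
  post 18 [0.4416 0.1831 0.0483] 0.0555
  post 15 [0.4517 0.000
[... 504 characters left out ...]
60765838623047), (266.2202453613281, 124.14241027832031), 85.64842987060547)
 corners [[411.20001220703125, -9.399999618530273], [535.0, -18.799999237060547], [555.2000122070312, 246.60000610351562], [431.3999938964844, 256.0]]
  post 17 [0.4338 0.0468 0.0486] 0.0557
  post 33 [0.4405 0.2514 0.05  ] 0.0596
  post 18 [0.4537 0.004  0.0497] 0.0562
  post 6 [0.4513 0.2497 0.0572] 0.0598
  post 20 [0.4797 0.2479 0.0579] 0.0597
  post 19 [0.4937 0.0009 0.0482] 0.0565
  post 9 [0.5026 0.2458 0.0577] 0.06
  post 7 [0.5148 0.2454 0.0576] 0.0598
  post 21 [0.5208 0.0406 0.0487] 0.055
  post 5 [0.5288 0.2444 0.0578] 0.0595
  post 19 [0.5318 0.1798 0.049 ] 0.0553
  post 43 [0.5468 0.2416 0.0502] 0.0599
```

View pics/w3.png

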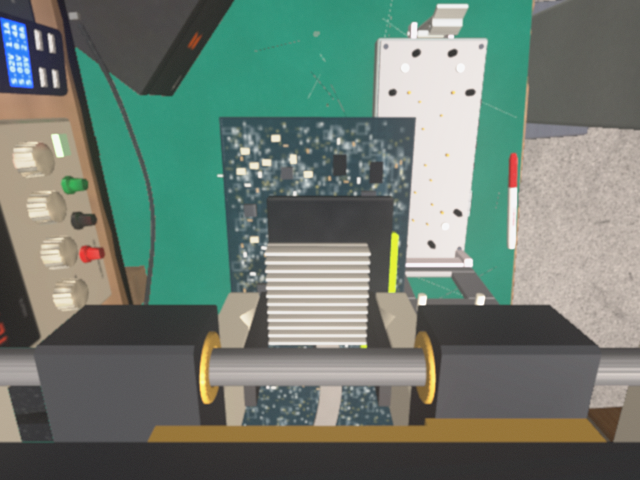

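In the wrist view the board is held level over the bench. The fixture posts are at (417,53), (452,53), (392,92), (470,92), (457,212) and (432,243). Fitting the posts gives fixture yaw ≈ −4.2° and nest centre ≈ (0.483, 0.1125). The cameras disagree by 2–4 mm, so I'll hover low and compare the board with the posts inside the same camera.

```bash
python3 - <<'E' 2>&1 | grep -v Warn
from h import *
move([.4811,.0878,.25],down(175.8))
E
```

```text
dist 0.1875 shift [0.8283, 0.8554, -0.3809] turn [0.0056, 0.0006, -0.0003] deg 0.3
```

Call:
send_rows(
  plan=[
    [[0,0.25,-0.1],[0,0,0]],
    [[0.1,0.5,-0.22],[0.005,0,0]],
    [[0.35,0.75,-0.33],[0.005,0,0]],
    [[0.6,0.855,-0.38],[0.005,0,0]],
    [[0.83,0.855,-0.38],[0.005,0,0]],
  ],
)

```text
time_s: 13.9
tcp_pos: [0.4783, 0.0878, 0.249]
eef_rot: [-12.5, 89.9, 73.4]
contact_force: [1.5, 0.8, -1.6]
gripper_width: 0.0392
```

Call:
send_rows(
  plan=[
    [[0.2,0,0],[0,0,0]],
    [[0.45,0,0],[0,0,0]],
    [[0.7,0,0],[0,0,0]],
    [[0.9,0,0],[0,0,0]],
    [[0.95,0,0],[0,0,0]],
  ],
)

```text
time_s: 14.4
tcp_pos: [0.4762, 0.088, 0.1035]
eef_rot: [100.5, 89.7, -173.5]
contact_force: [-0.6, -1.1, -2.0]
gripper_width: 0.0395
```

```bash
python3 - <<'E' 2>&1 | grep -v Warn
from h import *
s=r.get_state();print(s["tcp_pos"],s["contact_force"],s["gripper_width"],s["time_s"])
move([.4811,.0878,.09],down(175.8))
E
```

```text
[0.47624407 0.08798935 0.10349209] [-0.57858877 -1.14783551 -1.9629441 ] 0.03947221686822366 14.4
dist 0.0143 shift [0.0898, -0.0328, 0.0011] turn [0.0044, -0.001, -0.0055] deg 0.3
```

Call:
send_rows(
  plan=[
    [[0.05,-0.033,0],[0.004,0,-0.005]],
    [[0.09,-0.033,0],[0.004,0,-0.005]],
    [[0.09,-0.033,0],[0.004,0,-0.005]],
    [[0.09,-0.033,0],[0.004,0,-0.005]],
    [[0.09,-0.033,0],[0.004,0,-0.005]],
  ],
)

```text
time_s: 14.9
tcp_pos: [0.4817, 0.0879, 0.0909]
eef_rot: [-83.8, 89.9, 2.1]
contact_force: [0.3, -0.1, -3.0]
gripper_width: 0.0393
```

```bash
cat > al.py <<'E'
from fx import *
s=r.get_state();print(s["tcp_pos"].round(4),s["contact_force"].round(1),s["gripper_width"].round(4),s["time_s"])
a=np.radians(-4.2); ex=np.array([np.cos(a),np.sin(a)]); ey=np.array([-np.sin(a),np.cos(a)])
for c in ("scene","side"):
    p=r.capture(c); save(p,"al_"+c+".png"); P=cloud(p); m=r.trace(p,"board"); P3=P
    B=P[m[0]["mask"]]; B=B[~np.isnan(B).any(1)]; B=B[(B[:,2]>.05)&(B[:,2]<.13)]
    b=B[:,:2]; f=np.c_[b@ex,b@ey]; z=B[:,2]
    print(c,round(m[0]["score"],2),len(B),"fx-frame extents",np.percentile(f,[.3,1,99,99.7],0).round(4).tolist())
    rc=cv2.minAreaRect(b.astype(np.float32)*1000); print("  rect",rc)
    for lo in np.arange(f[:,1].min(),f[:,1].max(),.03):
        k=(f[:,1]>=lo)&(f[:,1]<lo+.03); print("   y",lo.round(3),k.sum(),"z",np.percentile(z[k],[5,25,50]).round(4),"x",np.percentile(f[k,0],[1,99]).round(4)) if k.sum()>15 else 0
E
python3 al.py 2>&1 | grep -v Warn
cat > po.py <<'E'
import numpy as np
a=np.radians(-4.2); ex=np.array([np.cos(a),np.sin(a)]); ey=np.array([-np.sin(a),np.cos(a)])
D={"scene":dict(A=(.4308,.0441),B=(.4416,.1831),C=(.4517,.0009),E=(.4918,-.002),F=(.5182,.0369),G=(.5283,.1775)),
"side":dict(A=(.4338,.0468),C=(.4537,.004),E=(.4937,.0009),F=(.5208,.0406),G=(.5318,.1798))}
for c in D:
    print(c,{k:((np.array(v)@ex).round(4).item(),(np.array(v)@ey).round(4).item()) for k,v in D[c].items()})
E
python3 po.py
```

```text
Traceback (most recent call last):
  File "al.py", line 2, in <module>
    s=r.get_state();print(s["tcp_pos"].round(4),s["contact_force"].round(1),s["gripper_width"].round(4),s["time_s"])
                                                                            ^^^^^^^^^^^^^^^^^^^^^^^^
AttributeError: 'float' object has no attribute 'round'
scene {'A': (0.4264, 0.0755), 'B': (0.427, 0.215), 'C': (0.4504, 0.034), 'E': (0.4906, 0.034), 'F': (0.5141, 0.0748), 'G': (0.5139, 0.2157)}
side {'A': (0.4292, 0.0784), 'C': (0.4522, 0.0372), 'E': (0.4923, 0.0371), 'F': (0.5164, 0.0786), 'G': (0.5172, 0.2183)}
```

```bash
sed -i 's/s\["gripper_width"\].round(4)/s["gripper_width"]/' al.py; python3 al.py 2>&1 | grep -v Warn
```

```text
[0.4817 0.0879 0.0909] [ 0.3 -0.1 -3. ] 0.03932075067948356 14.9
scene 0.59 1246 fx-frame extents [[0.4341, 0.0726], [0.4351, 0.0752], [0.5065, 0.25], [0.5084, 0.2506]]
  rect ((480.5236511230469, 125.44314575195312), (183.70556640625, 75.4599380493164), 87.48677825927734)
   y 0.07 89 z [0.0911 0.0932 0.0952] x [0.4357 0.5092]
   y 0.1 240 z [0.0921 0.0966 0.1057] x [0.4346 0.5053]
   y 0.13 361 z [0.0908 0.0929 0.0945] x [0.4359 0.5071]
   y 0.16 282 z [0.0907 0.0924 0.0935] x [0.4355 0.4999]
   y 0.19 175 z [0.0912 0.0941 0.0994] x [0.4351 0.4754]
   y 0.22 82 z [0.0902 0.0933 0.095 ] x [0.4348 0.5015]
   y 0.25 17 z [0.0965 0.0979 0.0991] x [0.4748 0.5003]
side 0.89 1320 fx-frame extents [[0.4385, 0.0614], [0.4399, 0.0652], [0.5099, 0.2344], [0.5103, 0.2374]]
  rect ((483.50384521484375, 114.34517669677734), (180.0892333984375, 74.10566711425781), 86.41087341308594)
   y 0.059 46 z [0.0917 0.0926 0.0935] x [0.4388 0.508 ]
   y 0.089 155 z [0.0927 0.0964 0.1071] x [0.4448 0.5096]
   y 0.119 464 z [0.0912 0.0934 0.097 ] x [0.4472 0.5099]
   y 0.149 322 z [0.0906 0.0923 0.0936] x [0.4567 0.5094]
   y 0.179 210 z [0.091  0.0925 0.0939] x [0.4365 0.51  ]
   y 0.209 120 z [0.0918 0.0981 0.1002] x [0.4557 0.5099]
```

```bash
cat > al2.py <<'E'
from fx import *
import sys
z0=float(sys.argv[1])  # PCB top height
a=np.radians(-4.2); ex=np.array([np.cos(a),np.sin(a)]); ey=np.array([-np.sin(a),np.cos(a)])
C={"scene":(.4704,.1452),"side":(.4726,.1484)}
for c in ("scene","side"):
    p=r.capture(c); P=cloud(p); m=r.trace(p,"board")[0]["mask"]; hsv=cv2.cvtColor(p["color"],cv2.COLOR_RGB2HSV)
    f=np.stack([P[...,:2]@ex-C[c][0],P[...,:2]@ey-C[c][1],P[...,2]],-1)
    g=m&(hsv[...,1]<60)&(hsv[...,2]>110)&(f[...,2]>z0+.004)&(f[...,2]<z0+.013)&(f[...,1]>.03)&(f[...,1]<.13)&(abs(f[...,0])<.06)
    q=f[g]; print(c,"blower grey",len(q),np.percentile(q,[2,98],0).round(4).tolist())
    d=m&(hsv[...,2]<50)&(f[...,2]>z0+.004)&(f[...,2]<z0+.013)&(f[...,1]>.05)&(f[...,1]<.11)&(abs(f[...,0])<.03)
    q=f[d]; print("  intake black",len(q),np.percentile(q,[5,50,95],0).round(4).tolist())
    h=m&(f[...,2]>z0+.012)&(f[...,2]<z0+.020)&(f[...,1]<.02)&(abs(f[...,0])<.03)
    q=f[h]; print("  hs",len(q),np.percentile(q,[2,98],0).round(4).tolist())
E
python3 al2.py .0925 2>&1 | grep -v Warn
python3 - <<'E'
import cv2,numpy as np
a=cv2.imread("pics/al_side.png");b=cv2.imread("pics/al_scene.png")
cv2.imwrite("pics/al.png",np.hstack([cv2.resize(a[90:260,240:410],(400,400),interpolation=cv2.INTER_CUBIC),cv2.resize(b[120:290,280:450],(400,400),interpolation=cv2.INTER_CUBIC)]))
E
```

```text
scene blower grey 154 [[-0.0252, 0.0326, 0.0969], [0.0238, 0.1053, 0.1041]]
Traceback (most recent call last):
  File "al2.py", line 12, in <module>
    q=f[d]; print("  intake black",len(q),np.percentile(q,[5,50,95],0).round(4).tolist())
                                          ~~~~~~~~~~~~~^^^^^^^^^^^^^^^
IndexError: index -1 is out of bounds for axis 0 with size 0
```

View pics/al.png

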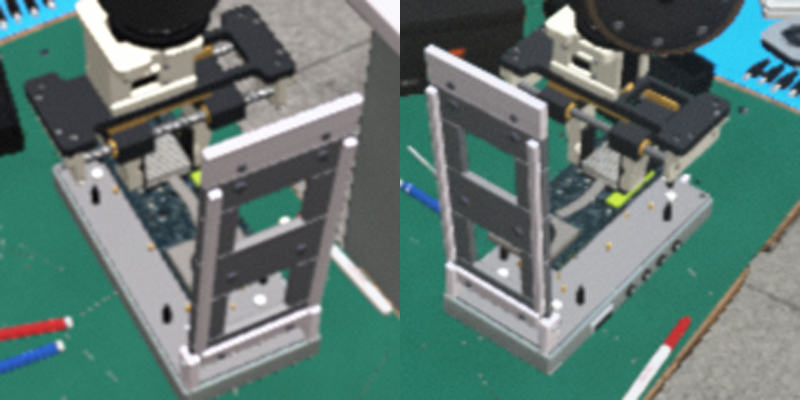

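The view shows the board hovering over the nest, with the lid hiding the blower. The wrist camera can see the plain end and the end posts together, so I'll measure there.

```bash
cat > al3.py <<'E'
from fx import *
import sys
z0=float(sys.argv[1])
a=np.radians(-4.2); ex=np.array([np.cos(a),np.sin(a)]); ey=np.array([-np.sin(a),np.cos(a)])
s=r.get_state();print(s["tcp_pos"].round(4),s["contact_force"].round(1),s["time_s"])
p=r.capture("wrist"); save(p,"al3.png"); P=cloud(p); m=r.trace(p,"board")[0]["mask"]
f=np.stack([P[...,:2]@ex,P[...,:2]@ey,P[...,2]],-1)
t=s["tcp_pos"][:2]; t=np.array([t@ex,t@ey]); print("tcp",t.round(4))
B=f[m]; B=B[~np.isnan(B).any(1)]; B=B[abs(B[:,2]-z0)<.006]; print("board n",len(B),"z",np.median(B[:,2]).round(4),"ymin",np.percentile(B[:,1],[.1,.5,1]).round(4))
for lo in (-.08,-.065,-.05,-.035):
    k=(B[:,1]-t[1]>lo)&(B[:,1]-t[1]<lo+.015)&(B[:,2]<z0+.003); print("  ",lo,k.sum(),"x",np.percentile(B[k,0],[.3,1,99,99.7]).round(4)) if k.sum()>20 else 0
F=f[~m]; F=F[~np.isnan(F).any(1)]
for q in blobs(F[(F[:,2]>.042)&(F[:,2]<.060)&(abs(F[:,0]-.47)<.06)&(F[:,1]>.0)&(F[:,1]<.28)],2,15): print("  post",len(q),"c",((q.max(0)+q.min(0))/2).round(4),"mean",q.mean(0).round(4),"ext",np.ptp(q,axis=0).round(4))
E
python3 al3.py .0915 2>&1 | grep -v Warn
```

```text
[0.4812 0.0877 0.0902] [-0.2  0.4 -2.1] 15.2
tcp [0.4735 0.1227]
board n 32037 z 0.0925 ymin [0.0443 0.0447 0.045 ]
   -0.08 7026 x [0.4363 0.437  0.5098 0.5105]
   -0.065 7139 x [0.4363 0.4369 0.5096 0.5102]
   -0.05 2681 x [0.4362 0.4365 0.5104 0.5107]
   -0.035 1769 x [0.4362 0.4364 0.5104 0.5107]
  post 234 c [0.4532 0.0362 0.0496] mean [0.4536 0.0362 0.0497] ext [0.0076 0.0077 0.015 ]
  post 234 c [0.4929 0.0361 0.0492] mean [0.4925 0.0362 0.0497] ext [0.0076 0.0077 0.0138]
```

```bash
python3 - <<'E' 2>&1 | grep -v Warn
from h import *
move([.4804,.0860,.062],down(175.8))
E
```

```text
dist 0.0281 shift [0.1871, 0.0042, -0.011] turn [0.0004, -0.0009, -0.0004] deg 0.0
```

Call:
send_rows(
  plan=[
    [[0.06,0.004,-0.011],[0,0,0]],
    [[0.12,0.004,-0.011],[0,0,0]],
    [[0.17,0.004,-0.011],[0,0,0]],
    [[0.187,0.004,-0.011],[0,0,0]],
    [[0.187,0.004,-0.011],[0,0,0]],
  ],
)

```text
time_s: 15.8
tcp_pos: [0.4801, 0.0858, 0.0613]
eef_rot: [137.0, 89.9, -137.2]
contact_force: [-0.4, -0.2, -1.9]
gripper_width: 0.0395
```

```bash
python3 al3.py .064 2>&1 | grep -v Warn; python3 - <<'E' 2>&1 | grep -v Warn
from h import *
move([.4804,.0860,.043],down(175.8))
E
```

```text
[0.4801 0.0858 0.0613] [-0.4 -0.2 -1.9] 15.8
tcp [0.4725 0.1207]
board n 33172 z 0.0636 ymin [0.0423 0.0424 0.0427]
   -0.08 7115 x [0.4352 0.4359 0.5088 0.5094]
   -0.065 7239 x [0.4353 0.436  0.5089 0.5095]
   -0.05 4630 x [0.4352 0.4356 0.5092 0.5096]
   -0.035 2940 x [0.4351 0.4355 0.5095 0.5097]
  post 210 c [0.4289 0.0768 0.0494] mean [0.4297 0.0759 0.0503] ext [0.0065 0.0074 0.0148]
  post 311 c [0.4533 0.0361 0.0493] mean [0.4537 0.0362 0.0497] ext [0.0076 0.0075 0.0145]
  post 314 c [0.4929 0.0361 0.0496] mean [0.4924 0.0362 0.0497] ext [0.0078 0.0075 0.0151]
  post 263 c [0.5172 0.0767 0.0492] mean [0.5161 0.0759 0.0496] ext [0.0075 0.0075 0.0143]
dist 0.019 shift [0.1267, 0.0008, -0.0004] turn [0.0006, -0.0011, -0.0005] deg 0.1
```

Gaps now: 6.1 mm from post centre to board end (nominal 6), and x off by −0.6 mm. Lowering with that correction.

Call:
send_rows(
  plan=[
    [[0.02,-0.004,0],[0,0,0]],
    [[0.045,-0.004,0],[0,0,0]],
    [[0.07,-0.004,0],[0,0,0]],
    [[0.095,-0.004,0],[0,0,0]],
    [[0.115,-0.004,0],[0,0,0]],
  ],
)

```text
time_s: 16.4
tcp_pos: [0.481, 0.0859, 0.0443]
eef_rot: [151.4, 89.9, -122.8]
contact_force: [-0.5, 0.0, -3.0]
gripper_width: 0.0392
```

```bash
python3 al3.py .046 2>&1 | grep -v Warn
```

```text
[0.481  0.0859 0.0443] [-0.5  0.  -3. ] 16.4
tcp [0.4734 0.1209]
board n 32559 z 0.0466 ymin [0.0426 0.0426 0.0429]
   -0.08 7132 x [0.4362 0.4369 0.5098 0.5105]
   -0.065 7180 x [0.4362 0.4369 0.5096 0.5103]
   -0.05 2896 x [0.4362 0.4364 0.5104 0.5106]
   -0.035 1911 x [0.4361 0.4363 0.5105 0.5107]
  post 348 c [0.4292 0.0769 0.0497] mean [0.4303 0.076  0.0491] ext [0.0081 0.0077 0.0146]
  post 193 c [0.4457 0.1125 0.0547] mean [0.4467 0.1109 0.0575] ext [0.0158 0.0057 0.0105]
  post 383 c [0.4532 0.0361 0.0495] mean [0.4538 0.0362 0.0497] ext [0.0077 0.0078 0.014 ]
  post 27 c [0.4682 0.1399 0.0488] mean [0.4684 0.1387 0.0508] ext [0.0117 0.0047 0.0076]
  post 15 c [0.4867 0.1848 0.0454] mean [0.4866 0.1846 0.0456] ext [0.0067 0.0015 0.0017]
  post 378 c [0.493  0.0359 0.0493] mean [0.4924 0.0361 0.0498] ext [0.0078 0.0075 0.0144]
  post 221 c [0.502  0.1096 0.052 ] mean [0.5008 0.1107 0.0561] ext [0.0178 0.0185 0.0159]
  post 356 c [0.5168 0.0769 0.0494] mean [0.5158 0.0759 0.0491] ext [0.0079 0.008  0.0145]
```

Call:
send_rows(
  plan=[
    [[0.006,0,0],[0,0,0]],
    [[0.012,0,0],[0,0,0]],
    [[0.017,0,0],[0,0,0]],
    [[0.017,0,0],[0,0,0]],
    [[0.017,0,0],[0,0,0]],
  ],
)

```text
time_s: 17.0
tcp_pos: [0.4809, 0.0858, 0.042]
eef_rot: [148.0, 89.9, -126.1]
contact_force: [-1.7, -0.2, 5.7]
gripper_width: 0.0394
```

Call:
send_rows(
  plan=[
    [[0,0,0],[0,0,0]],
    [[0,0,0],[0,0,0]],
    [[0,0,0],[0,0,0]],
    [[0,0,0],[0,0,0]],
    [[0,0,0],[0,0,0]],
  ],
  jaw=0.25,
)

```text
time_s: 17.5
tcp_pos: [0.4809, 0.0858, 0.042]
eef_rot: [148.4, 89.9, -125.7]
contact_force: [1.2, -1.2, -0.4]
gripper_width: 0.0551
```

Call:
send_rows(
  plan=[
    [[-0.1,0,0],[0,0,0]],
    [[-0.3,0,0],[0,0,0]],
    [[-0.5,0,0],[0,0,0]],
    [[-0.75,0,0],[0,0,0]],
    [[-1,0,0],[0,0,0]],
  ],
)

```text
time_s: 18.0
tcp_pos: [0.4807, 0.0858, 0.1933]
eef_rot: [142.3, 89.9, -131.9]
contact_force: [1.5, -0.1, -0.2]
gripper_width: 0.0548
```

```bash
python3 al3.py .044 2>&1 | grep -v Warn; python3 - <<'E' 2>&1 | grep -v Warn
from fx import *
a=np.radians(-4.2); ex=np.array([np.cos(a),np.sin(a)]); ey=np.array([-np.sin(a),np.cos(a)])
for c in ("wrist","scene","side"):
    p=r.capture(c); P=cloud(p); m=r.trace(p,"board"); print(c,[round(d["score"],2) for d in m])
    if c=="wrist": save(p,"placed.png")
    if not m: continue
    B=P[m[0]["mask"]]; B=B[~np.isnan(B).any(1)]; f=np.c_[B[:,:2]@ex-.473,B[:,:2]@ey-.1475,B[:,2]]; f=f[(f[:,2]>.03)&(f[:,2]<.075)]
    for lo in np.arange(-.11,.11,.03):
        k=(f[:,1]>=lo)&(f[:,1]<lo+.03)
        if k.sum()>15: print("   y",lo.round(3),k.sum(),"z",np.percentile(f[k,2],[5,25,50,95]).round(4),"x",np.percentile(f[k,0],[1,99]).round(4))
    print("  yext",np.percentile(f[:,1],[.3,99.7]).round(4))
E
```

```text
[0.4807 0.0858 0.1933] [ 1.5 -0.1 -0.2] 18.0
tcp [0.4731 0.1208]
board n 16000 z 0.0442 ymin [0.0427 0.0427 0.0434]
   -0.08 1934 x [0.4359 0.4367 0.5096 0.5104]
   -0.065 2088 x [0.4365 0.4372 0.5097 0.5103]
   -0.05 1015 x [0.436  0.4363 0.5101 0.5103]
   -0.035 703 x [0.4359 0.436  0.5101 0.5104]
  post 509 c [0.4728 0.2729 0.0519] mean [0.4721 0.2699 0.057 ] ext [0.1144 0.0141 0.0163]
  post 110 c [0.4309 0.0708 0.0495] mean [0.4307 0.0751 0.0486] ext [0.0107 0.0195 0.0146]
  post 99 c [0.431  0.214  0.0488] mean [0.4302 0.2149 0.0482] ext [0.0101 0.0081 0.0135]
  post 102 c [0.4532 0.0362 0.0507] mean [0.4534 0.0362 0.0498] ext [0.0072 0.0075 0.0129]
  post 100 c [0.493  0.0362 0.0498] mean [0.4926 0.0362 0.0498] ext [0.0079 0.0075 0.0126]
  post 98 c [0.5171 0.0769 0.0497] mean [0.5163 0.0765 0.0494] ext [0.0079 0.0074 0.0137]
  post 96 c [0.5168 0.2157 0.0491] mean [0.5166 0.2151 0.0488] ext [0.0073 0.0067 0.0138]
wrist [0.76]
   y -0.11 3503 z [0.0427 0.0434 0.044  0.0453] x [-0.0364  0.0366]
   y -0.08 3989 z [0.0431 0.0441 0.047  0.0578] x [-0.0364  0.0366]
   y -0.05 3770 z [0.0432 0.0453 0.0513 0.0599] x [-0.0365  0.0367]
   y -0.02 3040 z [0.0429 0.0437 0.0444 0.0564] x [-0.0366  0.0369]
   y 0.01 3040 z [0.0428 0.0435 0.044  0.0506] x [-0.0364  0.0367]
   y 0.04 3147 z [0.0431 0.0442 0.0513 0.0537] x [-0.0363  0.0366]
   y 0.07 1606 z [0.0433 0.0515 0.0528 0.0543] x [-0.0365  0.0369]
  yext [-0.1046  0.088 ]
scene [0.66, 0.63]
Traceback (most recent call last):
IndexError: index -1 is out of bounds for axis 0 with size 0
```

Board lies flat (PCB top 44 mm everywhere) and centred to within 0.5 mm. Next, the lid geometry.

```bash
python3 - <<'E' 2>&1 | grep -v Warn
from fx import *
a=np.radians(-4.2); ex=np.array([np.cos(a),np.sin(a)]); ey=np.array([-np.sin(a),np.cos(a)])
off={"scene":(.4704,.1452),"side":(.4726,.1484)}
for c in ("scene","side"):
    p=r.capture(c); P=cloud(p).reshape(-1,3); P=P[~np.isnan(P).any(1)]
    f=np.c_[P[:,:2]@ex-off[c][0],P[:,:2]@ey-off[c][1],P[:,2]]
    L=f[(abs(f[:,0])<.06)&(f[:,1]>.09)&(f[:,1]<.18)&(f[:,2]>.05)&(f[:,2]<.34)]
    for lo in np.arange(.06,.33,.03):
        k=(L[:,2]>=lo)&(L[:,2]<lo+.03); print(c,lo.round(2),k.sum(),"y",np.percentile(L[k,1],[5,25,50,75,95]).round(4),"x",np.percentile(L[k,0],[1,99]).round(3)) if k.sum()>9 else 0
    # catch & microscope clearances
    M=f[(f[:,1]<-.12)&(f[:,2]>.1)&(abs(f[:,0])<.2)&(f[:,1]>-.35)]
    for z in (.1,.15,.2,.25,.3,.4): 
        k=(M[:,2]>z)&(M[:,2]<z+.05); print("   obst z",z,k.sum(), M[k].max(0).round(3) if k.sum() else '', M[k].min(0).round(3) if k.sum() else '')
E
```

```text
scene 0.06 504 y [0.1282 0.1325 0.1341 0.1355 0.1376] x [-0.058  0.056]
scene 0.09 261 y [0.1303 0.1346 0.1366 0.1403 0.1427] x [-0.054  0.052]
scene 0.12 280 y [0.1344 0.138  0.1394 0.1424 0.146 ] x [-0.054  0.054]
scene 0.15 477 y [0.1392 0.1411 0.1424 0.1444 0.1481] x [-0.054  0.053]
scene 0.18 523 y [0.1397 0.1433 0.1445 0.1462 0.151 ] x [-0.054  0.053]
scene 0.21 320 y [0.1422 0.1467 0.1482 0.1518 0.1547] x [-0.054  0.053]
scene 0.24 455 y [0.1469 0.1501 0.1514 0.1529 0.1575] x [-0.054  0.053]
scene 0.27 621 y [0.1512 0.1528 0.154  0.1552 0.1586] x [-0.054  0.054]
scene 0.3 625 y [0.1507 0.1543 0.1555 0.1564 0.1579] x [-0.054  0.054]
   obst z 0.1 178 [ 0.177 -0.166  0.15 ] [ 0.102 -0.349  0.101]
   obst z 0.15 62 [ 0.135 -0.275  0.178] [ 0.11  -0.346  0.151]
   obst z 0.2 0  
   obst z 0.25 0  
   obst z 0.3 0  
   obst z 0.4 0  
side 0.06 613 y [0.1275 0.1325 0.1339 0.1351 0.137 ] x [-0.055  0.058]
side 0.09 290 y [0.1305 0.1347 0.1362 0.1398 0.1425] x [-0.052  0.055]
side 0.12 296 y [0.134  0.1381 0.1396 0.1426 0.1455] x [-0.052  0.055]
side 0.15 558 y [0.1393 0.1408 0.142  0.1439 0.1482] x [-0.052  0.055]
side 0.18 650 y [0.1391 0.1431 0.1442 0.1455 0.1508] x [-0.052  0.055]
side 0.21 379 y [0.1422 0.1466 0.1478 0.1513 0.1544] x [-0.052  0.055]
side 0.24 549 y [0.1476 0.1499 0.151  0.1526 0.1572] x [-0.052  0.055]
side 0.27 796 y [0.1511 0.1526 0.1537 0.1547 0.1582] x [-0.052  0.055]
side 0.3 866 y [0.1503 0.1541 0.1552 0.1561 0.1572] x [-0.053  0.054]
   obst z 0.1 1004 [ 0.191 -0.164  0.15 ] [ 0.096 -0.345  0.1  ]
   obst z 0.15 732 [ 0.167 -0.213  0.2  ] [ 0.108 -0.344  0.15 ]
   obst z 0.2 473 [ 0.162 -0.234  0.25 ] [ 0.124 -0.337  0.2  ]
   obst z 0.25 735 [ 0.165 -0.234  0.3  ] [ 0.12  -0.331  0.25 ]
   obst z 0.3 469 [ 0.152 -0.235  0.35 ] [ 0.119 -0.324  0.3  ]
   obst z 0.4 0
```

Call:
send_rows(
  plan=[
    [[-0.33,0,0],[0,0,0]],
    [[-0.66,0,0],[0,0,0]],
    [[-1,0,0],[0,0,0]],
    [[-1,0,0.15],[0,0,0]],
    [[-1,0,0.45],[0,0,0]],
  ],
)

```text
time_s: 18.9
tcp_pos: [0.4862, 0.1528, 0.3421]
eef_rot: [149.3, 89.9, -125.0]
contact_force: [1.0, -0.1, -1.2]
gripper_width: 0.0548
```

Call:
send_rows(
  plan=[
    [[-0.05,0,0.3],[0,0,0]],
    [[-0.05,0,0.6],[0,0,0]],
    [[-0.05,0,0.85],[0,0,0]],
    [[-0.05,0,1],[0,0,0]],
    [[-0.05,0,1],[0,0,0]],
  ],
)

```text
time_s: 19.4
tcp_pos: [0.4974, 0.3047, 0.3472]
eef_rot: [142.0, 89.7, -132.2]
contact_force: [0.5, -0.2, -1.1]
gripper_width: 0.0549
```

```bash
cat >> h.py <<'E'
def fw(x,y,z):
    "fixture (nest-centred) to world"
    a=np.radians(-4.2); ex=np.array([np.cos(a),np.sin(a)]); ey=np.array([-np.sin(a),np.cos(a)])
    return np.r_[(.473+x)*ex+(.1475+y)*ey,z]
def where():
    s=r.get_state(); a=np.radians(-4.2); p=s["tcp_pos"]
    print("fix",np.round([p[0]*np.cos(a)+p[1]*np.sin(a)-.473,-p[0]*np.sin(a)+p[1]*np.cos(a)-.1475,p[2]],4),s["contact_force"].round(1),s["time_s"])
E
python3 - <<'E' 2>&1 | grep -v Warn
from h import *
where(); move(fw(0,.185,.297),down(175.8))
E
```

```text
fix [0.0008 0.1928 0.3472] [ 0.5 -0.2 -1.1] 19.4
dist 0.0509 shift [0.3352, 0.0043, -0.051] turn [-0.0005, -0.0045, -0.0035] deg 0.3
```

Call:
send_rows(
  plan=[
    [[0.15,0.004,0],[0,-0.004,-0.003]],
    [[0.3,0.004,0],[0,-0.004,-0.003]],
    [[0.335,0.004,0],[0,-0.004,-0.003]],
    [[0.335,0.004,-0.06],[0,-0.004,-0.003]],
    [[0.335,0.004,-0.12],[0,-0.004,-0.003]],
  ],
)

```text
time_s: 19.9
tcp_pos: [0.4957, 0.2857, 0.2981]
eef_rot: [-101.9, 90.0, -16.1]
contact_force: [-0.8, -0.1, -0.2]
gripper_width: 0.0548
```

```bash
python3 - <<'E' 2>&1 | grep -v Warn
from h import *
where(); move(fw(0,.102,.293),down(175.8));move(fw(0,.061,.283),down(175.8))
E
```

```text
fix [0.0005 0.1738 0.2981] [-0.8 -0.1 -0.2] 19.9
dist 0.072 shift [0.0338, 0.0031, -0.4785] turn [-0.0005, -0.0002, 0.0007] deg 0.0
dist 0.1138 shift [0.1005, 0.003, -0.7518] turn [-0.0005, -0.0002, 0.0007] deg 0.0
```

Push the lid to about 70°.

Call:
send_rows(
  plan=[
    [[0,0.003,-0.1],[0,0,0]],
    [[0.01,0.003,-0.22],[0,0,0]],
    [[0.015,0.003,-0.34],[0,0,0]],
    [[0.034,0.003,-0.48],[0,0,0]],
    [[0.06,0.003,-0.6],[0,0,0]],
  ],
)

```text
time_s: 20.4
tcp_pos: [0.4885, 0.1939, 0.2893]
eef_rot: [-71.8, 89.9, 13.9]
contact_force: [0.6, 0.7, 0.3]
gripper_width: 0.0546
```

```bash
cat > lid.py <<'E'
from fx import *
from h import where
import sys
where()
a=np.radians(-4.2); ex=np.array([np.cos(a),np.sin(a)]); ey=np.array([-np.sin(a),np.cos(a)])
off={"scene":(.4704,.1452),"side":(.4726,.1484)}
for c in sys.argv[1:] or ("side",):
    p=r.capture(c); P=cloud(p).reshape(-1,3); P=P[~np.isnan(P).any(1)]
    f=np.c_[P[:,:2]@ex-off[c][0],P[:,:2]@ey-off[c][1],P[:,2]]
    L=f[(abs(f[:,0])<.056)&(abs(f[:,0])>.036)&(f[:,1]<.15)&(f[:,1]>-.14)&(f[:,2]>.058)]
    d=L[:,1:]-[.130,.062]; rr=np.hypot(*d.T); th=np.degrees(np.arctan2(d[:,1],-d[:,0])); k=(rr>.1)&(rr<.215)
    h,e=np.histogram(th[k],np.arange(-5,110,3)); i=h.argmax(); print(c,"lid angle ~",e[i]+1.5,h[max(i-2,0):i+3], "median near",np.median(th[k&(abs(th-e[i]-1.5)<5)]).round(1))
E
python3 lid.py side scene 2>&1 | grep -v Warn
```

```text
fix [-0.      0.0816  0.2893] [0.6 0.7 0.3] 20.4
side lid angle ~ 77.5 [  1 321 868 115   0] median near 76.8
scene lid angle ~ 77.5 [  6 451 535  49   0] median near 76.3
```

Call:
send_rows(
  plan=[
    [[0.042,0,-0.137],[0,0,0]],
    [[0.095,0,-0.27],[0,0,0]],
    [[0.158,0,-0.394],[0,0,0]],
    [[0.232,0,-0.514],[0,0,0]],
    [[0.315,0,-0.627],[0,0,0]],
  ],
)

```text
time_s: 21.0
tcp_pos: [0.4805, 0.0977, 0.2405]
eef_rot: [149.5, 89.9, -124.8]
contact_force: [0.4, 1.9, 0.3]
gripper_width: 0.055
```

```bash
python3 lid.py side scene 2>&1 | grep -v Warn;python3 - <<'E' 2>&1 | grep -v Warn
from h import *
for y,z in((-.0428,.2126),(-.0676,.1785),(-.086,.1406)): move(fw(0,y,z),down(175.8))
E
```

```text
fix [-0.001  -0.0149  0.2405] [0.4 1.9 0.3] 21.0
side lid angle ~ 50.5 [  0  31 862 509  14] median near 51.4
scene lid angle ~ 50.5 [  3 301 662 105   1] median near 49.9
dist 0.0377 shift [0.177, -0.0164, -0.1777] turn [-0.0056, -0.0034, -0.0049] deg 0.4
dist 0.0796 shift [0.4048, -0.018, -0.3424] turn [-0.0056, -0.0034, -0.0049] deg 0.4
dist 0.1208 shift [0.6578, -0.0195, -0.4644] turn [-0.0056, -0.0034, -0.0049] deg 0.4
```

Call:
send_rows(
  plan=[
    [[0.085,-0.015,-0.095],[-0.005,-0.003,-0.005]],
    [[0.177,-0.016,-0.178],[-0.005,-0.003,-0.005]],
    [[0.29,-0.017,-0.262],[-0.005,-0.003,-0.005]],
    [[0.405,-0.018,-0.342],[-0.005,-0.003,-0.005]],
    [[0.53,-0.019,-0.41],[-0.005,-0.003,-0.005]],
  ],
)

```text
time_s: 21.6
tcp_pos: [0.477, 0.0342, 0.1591]
eef_rot: [-125.7, 90.0, -40.0]
contact_force: [0.7, 0.4, 0.0]
gripper_width: 0.0548
```

```bash
python3 lid.py side scene 2>&1 | grep -v Warn;python3 - <<'E' 2>&1 | grep -v Warn
from h import *
for y,z in((-.086,.1406),(-.0976,.100),(-.1050,.079),(-.107,.064)): move(fw(0,y,z),down(175.8))
E
```

```text
fix [ 0.0002 -0.0784  0.1591] [0.7 0.4 0. ] 21.6
side lid angle ~ 26.5 [  1  42 841 335  14] median near 27.0
scene lid angle ~ 23.5 [  0  20 488 378  33] median near 24.7
dist 0.018 shift [0.1115, -0.0116, -0.0436] turn [-0.0026, -0.003, -0.0055] deg 0.3
dist 0.0602 shift [0.3823, -0.0129, -0.1203] turn [-0.0026, -0.003, -0.0055] deg 0.3
dist 0.0824 shift [0.5224, -0.0137, -0.1693] turn [-0.0026, -0.003, -0.0055] deg 0.3
dist 0.0973 shift [0.6225, -0.0141, -0.1824] turn [-0.0026, -0.003, -0.0055] deg 0.3
```

Call:
send_rows(
  plan=[
    [[0.1,-0.012,-0.043],[-0.002,-0.003,-0.005]],
    [[0.2,-0.012,-0.075],[-0.002,-0.003,-0.005]],
    [[0.3,-0.013,-0.1],[-0.002,-0.003,-0.005]],
    [[0.38,-0.013,-0.12],[-0.002,-0.003,-0.005]],
    [[0.44,-0.013,-0.15],[-0.002,-0.003,-0.005]],
  ],
)

```text
time_s: 22.2
tcp_pos: [0.4755, 0.0109, 0.0913]
eef_rot: [127.9, 90.0, -146.3]
contact_force: [-0.8, 0.4, 0.3]
gripper_width: 0.0547
```

```bash
python3 lid.py side scene 2>&1 | grep -v Warn;python3 - <<'E' 2>&1 | grep -v Warn
from h import *
for y,z in((-.1050,.079),(-.107,.064),(-.107,.058)): move(fw(0,y,z),down(175.8))
E
```

```text
fix [ 0.0004 -0.1018  0.0913] [-0.8  0.4  0.3] 22.2
side lid angle ~ 8.5 [  0  15 563 404  33] median near 9.7
scene lid angle ~ 8.5 [  0  93 508 143   1] median near 8.5
dist 0.012 shift [0.0783, -0.0029, -0.0176] turn [-0.0009, -0.001, -0.0024] deg 0.1
dist 0.0272 shift [0.1783, -0.0031, -0.0308] turn [-0.0009, -0.001, -0.0024] deg 0.1
dist 0.0331 shift [0.2183, -0.0032, -0.0308] turn [-0.0009, -0.001, -0.0024] deg 0.1
```

Call:
send_rows(
  plan=[
    [[0.025,0,-0.01],[0,0,0]],
    [[0.05,0,-0.02],[0,0,0]],
    [[0.08,0,-0.025],[0,0,0]],
    [[0.11,0,-0.03],[0,0,0]],
    [[0.13,0,-0.03],[0,0,0]],
  ],
)

```text
time_s: 22.8
tcp_pos: [0.4742, 0.0057, 0.071]
eef_rot: [117.0, 89.9, -157.3]
contact_force: [-1.2, -1.8, 3.9]
gripper_width: 0.0546
```

Call:
send_rows(
  plan=[
    [[0.01,0,0],[0,0,0]],
    [[0.02,0,0],[0,0,0]],
    [[0.03,0,0],[0,0,0]],
    [[0.04,0,0],[0,0,0]],
    [[0.04,0,0],[0,0,0]],
  ],
)

```text
time_s: 23.3
tcp_pos: [0.4742, 0.0055, 0.0651]
eef_rot: [125.7, 89.9, -148.5]
contact_force: [-1.3, -2.5, 4.6]
gripper_width: 0.0547
```

```bash
python3 lid.py side scene 2>&1 | grep -v Warn
```

```text
fix [-0.0005 -0.1073  0.0651] [-1.3 -2.5  4.6] 23.3
side lid angle ~ 5.5 [  6 430 459  44   0] median near 4.2
scene lid angle ~ 2.5 [  0  15 339 336  30] median near 4.0
```

Call:
send_rows(
  plan=[
    [[0.005,0,0],[0,0,0]],
    [[0.01,0,0],[0,0,0]],
    [[0.015,0,0],[0,0,0]],
    [[0.02,0,0],[0,0,0]],
    [[0.02,0,0],[0,0,0]],
  ],
)

```text
time_s: 23.9
tcp_pos: [0.4742, 0.0053, 0.0621]
eef_rot: [128.2, 89.9, -146.1]
contact_force: [-1.7, -3.3, 4.8]
gripper_width: 0.0545
```

Call:
send_rows(
  plan=[
    [[0.004,0,0],[0,0,0]],
    [[0.008,0,0],[0,0,0]],
    [[0.012,0,0],[0,0,0]],
    [[0.014,0,0],[0,0,0]],
    [[0.014,0,0],[0,0,0]],
  ],
)

```text
time_s: 24.4
tcp_pos: [0.4742, 0.0053, 0.06]
eef_rot: [128.5, 89.9, -145.8]
contact_force: [-0.4, -1.9, 3.9]
gripper_width: 0.0546
```

Call:
send_rows(
  plan=[
    [[0.004,0,0],[0,0,0]],
    [[0.008,0,0],[0,0,0]],
    [[0.012,0,0],[0,0,0]],
    [[0.014,0,0],[0,0,0]],
    [[0.014,0,0],[0,0,0]],
  ],
)

```text
time_s: 24.9
tcp_pos: [0.4743, 0.0054, 0.058]
eef_rot: [129.0, 89.9, -145.3]
contact_force: [-1.3, -1.9, 5.2]
gripper_width: 0.0552
```

Call:
send_rows(
  plan=[
    [[0.004,0,0],[0,0,0]],
    [[0.008,0,0],[0,0,0]],
    [[0.012,0,0],[0,0,0]],
    [[0.014,0,0],[0,0,0]],
    [[0.014,0,0],[0,0,0]],
  ],
)

```text
time_s: 25.4
tcp_pos: [0.4744, 0.0054, 0.0575]
eef_rot: [145.9, 89.9, -128.3]
contact_force: [-9.6, -0.4, 24.9]
gripper_width: 0.0548
```

```bash
python3 lid.py side scene 2>&1 | grep -v Warn
```

```text
fix [-0.0003 -0.1073  0.0575] [-9.6 -0.4 24.9] 25.4
side lid angle ~ 2.5 [  0 104 636 177   2] median near 2.5
scene lid angle ~ 2.5 [  0 111 467 112   1] median near 2.3
```

Call:
send_rows(
  plan=[
    [[0.006,0,0],[0,0,0]],
    [[0.012,0,0],[0,0,0]],
    [[0.016,0,0],[0,0,0]],
    [[0.016,0,0],[0,0,0]],
    [[0.016,0,0],[0,0,0]],
  ],
)

```text
time_s: 26.0
tcp_pos: [0.4745, 0.0054, 0.0574]
eef_rot: [174.2, 89.9, -100.0]
contact_force: [-12.5, 0.7, 33.3]
gripper_width: 0.055
```

```bash
cat >> lid.py <<'E'
    K=f[(abs(f[:,0])<.014)&(f[:,1]<-.11)&(f[:,1]>-.17)&(f[:,2]>.06)&(f[:,2]<.11)]
    for lo in (.06,.07,.08,.09): 
        k=(K[:,2]>=lo)&(K[:,2]<lo+.01); print("   catch z",lo,k.sum(),np.percentile(K[k,1],[10,50,90]).round(4)) if k.sum()>3 else 0
E
python3 lid.py side scene 2>&1 | grep -v Warn
```

```text
fix [-0.0002 -0.1073  0.0574] [-12.5   0.7  33.3] 26.0
side lid angle ~ 2.5 [  0 148 581 177   6] median near 2.4
   catch z 0.06 102 [-0.1277 -0.1198 -0.1121]
   catch z 0.07 56 [-0.1328 -0.1285 -0.126 ]
   catch z 0.08 35 [-0.1454 -0.1418 -0.1312]
   catch z 0.09 17 [-0.1467 -0.1442 -0.1411]
scene lid angle ~ 2.5 [  0 107 462 118   1] median near 2.4
   catch z 0.06 73 [-0.1288 -0.1202 -0.1136]
   catch z 0.07 39 [-0.1342 -0.1298 -0.1261]
   catch z 0.08 12 [-0.1373 -0.1322 -0.1283]
   catch z 0.09 8 [-0.1476 -0.1449 -0.1438]
```

```bash
python3 - <<'E' 2>&1 | grep -v Warn
from fx import *
a=np.radians(-4.2); ex=np.array([np.cos(a),np.sin(a)]); ey=np.array([-np.sin(a),np.cos(a)])
off={"scene":(.4704,.1452),"side":(.4726,.1484)}
for c in off:
  for src in ("0","now"):
    P=(np.load(c+"0.npy") if src=="0" else cloud(r.capture(c))).reshape(-1,3); P=P[~np.isnan(P).any(1)]
    f=np.c_[P[:,:2]@ex-off[c][0],P[:,:2]@ey-off[c][1],P[:,2]]
    K=f[(abs(f[:,0])<.013)&(f[:,1]<-.11)&(f[:,1]>-.17)&(f[:,2]>.05)&(f[:,2]<.11)]; print(c,src)
    for lo in np.arange(.06,.1,.005): 
        k=(K[:,2]>=lo)&(K[:,2]<lo+.005); print("   catch z",lo.round(3),k.sum(),np.percentile(K[k,1],[10,50,90]).round(4)) if k.sum()>3 else 0
E
```

```text
scene 0
   catch z 0.065 14 [-0.1332 -0.129  -0.1268]
   catch z 0.07 24 [-0.1326 -0.1286 -0.1257]
   catch z 0.075 26 [-0.1399 -0.1324 -0.1288]
   catch z 0.08 48 [-0.143 -0.137 -0.13 ]
   catch z 0.085 25 [-0.1475 -0.1421 -0.1394]
   catch z 0.09 24 [-0.1481 -0.1449 -0.1412]
   catch z 0.095 9 [-0.1463 -0.1442 -0.1422]
scene now
   catch z 0.06 19 [-0.1281 -0.1203 -0.1128]
   catch z 0.065 48 [-0.1285 -0.1208 -0.1131]
   catch z 0.07 22 [-0.1336 -0.1284 -0.1257]
   catch z 0.075 17 [-0.1363 -0.1304 -0.128 ]
   catch z 0.08 9 [-0.1366 -0.1327 -0.1288]
side 0
   catch z 0.065 12 [-0.137  -0.1284 -0.126 ]
   catch z 0.07 33 [-0.1311 -0.1289 -0.1257]
   catch z 0.075 37 [-0.1394 -0.131  -0.129 ]
   catch z 0.08 53 [-0.1416 -0.1369 -0.1314]
   catch z 0.085 35 [-0.1447 -0.1413 -0.1371]
   catch z 0.09 35 [-0.1483 -0.1443 -0.1423]
   catch z 0.095 13 [-0.147  -0.1446 -0.1435]
side now
   catch z 0.06 21 [-0.1251 -0.1191 -0.1128]
   catch z 0.065 76 [-0.1285 -0.1217 -0.1132]
   catch z 0.07 26 [-0.1309 -0.128  -0.1257]
   catch z 0.075 23 [-0.1335 -0.1314 -0.1286]
   catch z 0.08 11 [-0.1328 -0.1318 -0.1293]
   catch z 0.085 20 [-0.1449 -0.1431 -0.14  ]
   catch z 0.09 19 [-0.1463 -0.144  -0.1415]
```

The catch is back at its unpushed position, with its nose over the lid. Backing off to see whether it holds.

Call:
send_rows(
  plan=[
    [[-0.02,0,0],[0,0,0]],
    [[-0.05,0,0],[0,0,0]],
    [[-0.15,0,0],[0,0,0]],
    [[-0.4,0,0],[0,0,0]],
    [[-0.7,0,0],[0,0,0]],
  ],
)

```text
time_s: 26.7
tcp_pos: [0.4733, 0.0054, 0.162]
eef_rot: [126.7, 89.7, -147.4]
contact_force: [0.5, 0.8, -0.3]
gripper_width: 0.0547
```

Call:
send_rows(
  plan=[
    [[-0.3,0,0],[0,0,0]],
    [[-0.6,0,0],[0,0,0]],
    [[-0.9,0,0.1],[0,0,0]],
    [[-1,0,0.3],[0,0,0]],
    [[-1,0,0.5],[0,0,0]],
  ],
)

```text
time_s: 27.2
tcp_pos: [0.4806, 0.082, 0.3149]
eef_rot: [-65.2, 89.9, 20.6]
contact_force: [1.0, -0.3, -1.3]
gripper_width: 0.0546
```

```bash
python3 lid.py side scene 2>&1 | grep -v Warn; python3 - <<'E' 2>&1 | grep -v Warn
from fx import *
a=np.radians(-4.2); ex=np.array([np.cos(a),np.sin(a)]); ey=np.array([-np.sin(a),np.cos(a)])
p=r.capture("wrist"); P=cloud(p); save(p,"end_w.png"); f=np.stack([P[...,:2]@ex-.473,P[...,:2]@ey-.1475,P[...,2]],-1).reshape(-1,3); f=f[~np.isnan(f).any(1)]
L=f[(abs(f[:,0])<.053)&(abs(f[:,0])>.02)]
for lo in (-.128,-.115,-.105,-.05,0,.05,.09): 
    k=(L[:,1]>lo)&(L[:,1]<lo+.01); print(lo,k.sum(),np.percentile(L[k,2],[25,50,90]).round(4) if k.sum() else '')
print(r.get_state()["tcp_pos"])
q=r.capture("side"); s=q["color"][80:280,220:420]; w=p["color"]
cv2.imwrite("pics/end.png",np.hstack([cv2.resize(w,(400,300)),cv2.resize(s,(300,300),interpolation=cv2.INTER_CUBIC)])[...,::-1])
E
```

```text
fix [ 3.000e-04 -3.050e-02  3.149e-01] [ 1.  -0.3 -1.3] 27.2
side lid angle ~ 2.5 [  1  88 626 192   8] median near 2.6
   catch z 0.06 99 [-0.1286 -0.1201 -0.1116]
   catch z 0.07 86 [-0.1362 -0.1303 -0.1257]
   catch z 0.08 92 [-0.1437 -0.1396 -0.1325]
   catch z 0.09 52 [-0.1477 -0.1451 -0.1417]
scene lid angle ~ 2.5 [  0  77 475 136   5] median near 2.5
   catch z 0.06 81 [-0.1299 -0.1216 -0.1121]
   catch z 0.07 60 [-0.1367 -0.1293 -0.1256]
   catch z 0.08 79 [-0.1451 -0.1403 -0.1312]
   catch z 0.09 33 [-0.1485 -0.1446 -0.1419]
-0.128 805 [0.0655 0.066  0.0671]
-0.115 764 [0.0656 0.0662 0.0677]
-0.105 755 [0.0653 0.066  0.067 ]
-0.05 5245 [0.3544 0.4003 0.4093]
0 615 [0.0654 0.0661 0.0717]
0.05 559 [0.0642 0.0657 0.0718]
0.09 513 [0.0644 0.0656 0.0715]
[0.47930268 0.08219324 0.31140204]
```

View pics/end.png

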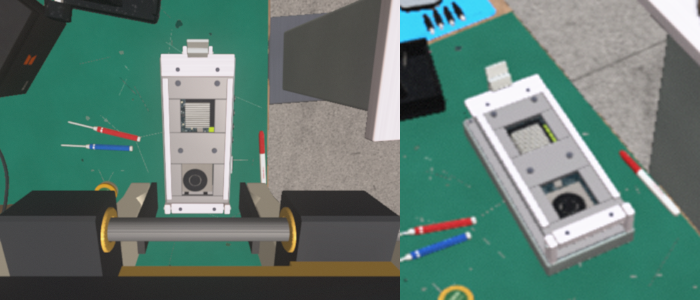

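The picture shows the lid shut flat, with the heatsink and blower in its openings, the blower at the hinge end and the catch over the edge. The lid face is level at 66 mm with nothing touching it. Handing in.

```bash
python3 -c "
from plant import r
print(r.close_job())"
```

```text
the job is handed in; nothing more can be done
None
```

The board is in the fixture, component side up with its blower at the hinge end, and the lid is shut and held by the spring catch. I handed the job in at about 27 s.

**Last checks**
- **Board before closing:** its top sat level at 44 mm along its length, as expected on the probes, and it was centred between the posts to about 0.5 mm.
- **Pressing the lid:** the force was about 33 N downward against a firm stop (about 36 N in all), applied with the fingertips on the bar either side of the catch.
- **After backing off:** the lid's outer face stayed level at about 66 mm from hinge to free edge. The catch was back in its unpushed position, with its nose over the lid's edge.
- **Bystanders:** the drivers, the pot and the pen showed where they had been. The side cutters were not in the last picture, and I did not measure any of them again.

**What disagreed or failed**
- **Fingertip position:** all three cameras put the fingertips about 8 mm behind the reported TCP, not 19 mm ahead as stated.
- **Grasp tries:** two failed before the third held. In the first I lifted before the slow fingers had closed, and in both the tips were too high because of that offset. Measured after the first try, the board had not moved.
- **Camera offsets:** the cameras differed by 2–4 mm in absolute position, so I did the final alignment by comparing board and posts within one camera.

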